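Sort the inspection things into their trays

TASK

Put the inspector's things away by kind: the two wooden-handled stamps upright in the two-cell tray, one in each cell, the steel pin gauge lying flat in the undivided oblong tray, and the tally counter lying flat in the round dish. Everything must rest on the floor of its tray or dish, not on a rim, and be let go.

Things in the scene. Friction and masses are not known exactly. Their poses are not given: they have to be found in the camera images.
- stamp_1_center (a point): inspection stamp standing on its base: wooden handle with a black base; 64 mm high, base 26 x 34 mm (x by y) and 11 mm high, waist 20 mm thick, round knob at the top 24 mm across from 33 to 64 mm above the underside (grip it there). The point lies on the upright axis, 32 mm above the underside; z up, y along the long side of the base. The two stamps are alike.
- stamp_2_center (a point): inspection stamp standing on its base: wooden handle with a black base; 64 mm high, base 26 x 34 mm (x by y) and 11 mm high, waist 20 mm thick, round knob at the top 24 mm across from 33 to 64 mm above the underside (grip it there). The point lies on the upright axis, 32 mm above the underside; z up, y along the long side of the base. The two stamps are alike.
- gauge_center (a point): pin gauge: a pale metal rod lying on the bench, 78 mm long, 13 mm thick, thinner pins at both ends; grip the thick middle across its 13 mm. The point is its centre, 6.5 mm above its underside; y along the rod, z up.
- counter_center (a point): hand tally counter lying on the bench: round pale metal case 45 mm across and 24 mm high, with a thumb lever that reaches 29 mm from the case's axis on the +x side (over y from -16 to +14 mm) and a loose-looking finger ring that reaches 47 mm on the -x side (fixed, does not collide). The point is the centre of the round case, 12 mm above its underside; z up. Grip the case across y, where nothing sticks out.
- stamp_tray_floor (a point): grey plastic tray, fixed to the bench, 60 x 130 mm (x by y), walls 16 mm high and 3 mm thick, floor 3 mm thick; one wall across the middle (at y = 0) as high as the sides makes two equal cells, 54 x about 60 mm each, centred at y = -32 and +32 mm. The point is the middle of the tray on top of the floor, 3 mm above the bench (inside the middle wall); y along the tray, z up. A 4 mm high finger tab sticks out 7 mm from the -x side.
- gauge_tray_floor (a point): undivided oblong grey plastic tray, fixed to the bench, 60 x 108 mm (x by y), rim 9 mm above the bench, walls and floor 3 mm thick, inside 54 x 102 mm. The point is the middle of the inner floor, 3 mm above the bench; y along the tray, z up. A 4 mm high finger tab sticks out 7 mm from the -x side.
- dish_floor (a point): round grey plastic dish, fixed to the bench, about 98 mm across at the rim, flat inner floor about 82 mm across, rim 9 mm above the bench, floor 3 mm thick. The point is the middle of the inner floor, 3 mm above the bench; z up.
Things that resemble listed ones, but are neither listed nor needed, are in the scene too. Leave any red look-alike of the part that bears stamp_1_center alone.

How it is judged (in metres and radians):
At the end, for the whole second after the job is handed in: stamps upright (0.12 rad) on the floor, one per cell, within 20 mm of the long centre line, 12 to 56 mm from the middle wall; gauge flat on the oblong tray floor, within 26 mm across, 22 mm along of its middle; counter flat on the dish floor, within 22 mm of its middle; all at rest (x of stamp_1_center in the frame of stamp_tray_floor between -0.02 and 0.02 m and z of stamp_1_center in the frame of stamp_tray_floor between 0.028 and 0.035 m and angle between each of stamp_1_center, stamp_2_center, counter_center's own z axis and vertical below 0.12 rad and linear speed of each of stamp_1, stamp_2, gauge, counter below 0.02 m/s and x of stamp_2_center in the frame of stamp_tray_floor between -0.02 and 0.02 m and z of stamp_2_center in the frame of stamp_tray_floor between 0.028 and 0.035 m and ((y of stamp_1_center in the frame of stamp_tray_floor between -0.056 and -0.012 m and y of stamp_2_center in the frame of stamp_tray_floor between 0.012 and 0.056 m) or (y of stamp_1_center in the frame of stamp_tray_floor between 0.012 and 0.056 m and y of stamp_2_center in the frame of stamp_tray_floor between -0.056 and -0.012 m)) and x of gauge_center in the frame of gauge_tray_floor between -0.026 and 0.026 m and y of gauge_center in the frame of gauge_tray_floor between -0.022 and 0.022 m and z of gauge_center in the frame of gauge_tray_floor below 0.0095 m and horizontal distance between counter_center and dish_floor below 0.022 m and z of counter_center in the frame of dish_floor below 0.0155 m); the robot touches nothing.
It also fails if it takes over 106 s, if anything falls off the work surface, if the arm or the gripper's body presses on something with over 40 N, if the wrist force passes 120 N, or if a joint passes its speed limit or range.

ROBOT

A 7-joint arm with a two-finger parallel gripper is mounted at the origin on the work surface; the furniture and walls round the work are solid. World frame = base frame: x ahead of the robot, y to its left, z up, the work surface at z = 0. Lengths are in mm, angles in rad, forces in N, time in s.
With the tool pointing down it reaches from about 400 to 875 mm from the base axis. Payload 4.4 kg.
Tool frame: the origin (TCP) lies at the very end of the fingers, on their centre line; the grasp point (between the pads) lies 19 mm behind it; y points along the fingers, z is the direction in which the jaws open and shut, and the axes are right-handed (so a half turn about y gives the same grasp; the last joint's range is limited). The gripper opens to 85 mm and grips with 20 to 120 N. Pads are 22 mm wide; open, the fingers measure 114 mm over their backs; the gripper's body (76 mm by 85 mm) begins 54 mm behind the grasp point. The pads swing forward as they close: fully open they stand 13 mm farther back than shut.
Start: joints at [-1.284, 0.628, 0.038, 1.517, -0.027, 0.996, -0.02], TCP at [224.569, 609.989, 231.313] pointing down, gripper open.
Joint ranges: [-3.06, 3.06], [-0.37, 2.12], [-1.25, 1.32], [0.18, 2.47], [-1.1, 4.24], [0.23, 1.98], [-2.94, 2.94]. Speed limits (rad/s): [2.57, 2.57, 3.14, 3.14, 3.14, 3.14, 3.14].

INTERFACE

Orientations are given as [roll, pitch, yaw] about the fixed x, y, z axes, in that order (R = Rz(yaw) Ry(pitch) Rx(roll)).
In Python, from cell import read_state, get_image, finish_job gives the robot as it stands. The module is installed in compiled form; this text tells all that it offers.
- The arm moves only by the tool servo_tool, never from a script. Its argument "increments" is a list of rows, each an object of numbers: "dx", "dy", "dz": the shift along the world's x, y, z in cm; "ax", "ay", "az": the turn, a rotation vector about the world's x, y, z in rad; "claw": the closure, from -1 (fully open) to 1 (shut). A call has 1 to 8 rows; each row is the pose to reach, as a shift and turn from the pose commanded when the call began; what a row does not reach only later rows make up. A row lasts 1/12 s, in which the tool goes at most 41.7 mm and 7.16 degrees, less where a joint would pass 70% of its speed; a pose out of reach is approached as far as the arm can. A call with a gripper value outside its range is refused whole. The fingers move at their own pace and stop on an object; the grip force is fixed at half the most. Time passes only in rows, so rows that repeat a pose let the fingers close. It gives the time, the measured TCP pose, the force and the opening at its end, in the units of the state.
- read_state(): the state, without advancing time (a new reading comes with each control period).
- get_image(name): name is "scene" or "top" or "wrist"; returns a dict with "color" (384x512x3 uint8, red, green, blue), "fov_y" (degrees; the focal length in pixels is half the picture's height over the tangent of half this angle, whatever the lens; pixels are square), "cx", "cy" (the principal point, pixels), "k1" (the pictures are not rectified: a ray, as slopes to the right and down, at radius r is drawn at 1 + k1 r^2 times it, then the intrinsics apply), "R" (3x3) and "t" (3): a world point X has camera coordinates R X + t. Camera axes: x right, y down, z forward; pixel columns grow to the right and rows downward; lengths in mm; the calibration is good to about 2 mm. A picture is of the moment at which its call begins. There is no depth.
- finish_job(): hands the job in, once; it reports no verdict.
The state is a dict: "clock": time; "qpos": joint angles; "qd": joint speeds; "tau": joint torques, N m; "eef_pos": TCP position; "tool_rot": TCP orientation; "force": force on the tool from outside, world axes, zero at the start; "torque": the same for the moment, N m; "width": finger opening in mm.
Only numpy, scipy, OpenCV 4.12 (cv2) and the standard library are available. Lean on these libraries where they do the work, as an engineer would, in place of code of your own. Each camera call takes 0.05 s, during which the arm holds its last target.

## Working session

There is one attempt and no reset: what is moved stays moved. The work goes in short steps, Python scripts to look and compute and a tool call to move; the robot and the scene stay as the last step left them, time stands still between calls to the robot, and variables do not carry over. Pictures are saved under pics/ and viewed, and the job is handed in when it is done.

Besides the shell and the picture viewer there is one more tool, called after ">>>" as name(argument=value, ...) on one line, values as JSON. servo_tool: Moves the arm, as the interface text tells. Its arguments: {"type":"object","properties":{"increments":{"type":"array","items":{"type":"object","properties":{"dx":{"type":"number"},"dy":{"type":"number"},"dz":{"type":"number"},"ax":{"type":"number"},"ay":{"type":"number"},"az":{"type":"number"},"claw":{"type":"number"}}}}},"required":["increments"]}

```bash
mkdir -p pics
cat > h.py <<'E'
import numpy as np, cv2
from cell import read_state, get_image, finish_job
def snap(n,f):
    im=get_image(n); cv2.imwrite(f'pics/{f}.png',im['color'][:,:,::-1]); np.save(f'{f}.npy',im,allow_pickle=True); return im
def load(f): return np.load(f'{f}.npy',allow_pickle=True).item()
def K(im):
    h,w=im['color'].shape[:2]; f=h/2/np.tan(np.radians(im['fov_y'])/2)
    return np.array([[f,0,im['cx']],[0,f,im['cy']],[0,0,1.]]), np.array([im['k1'],0,0,0,0.])
def ray(im,px):
    k,d=K(im); p=cv2.undistortPoints(np.array(px,float).reshape(-1,1,2),k,d).reshape(-1,2)
    R=np.array(im['R']);t=np.array(im['t']); return -R.T@t,(R.T@np.c_[p,np.ones(len(p))].T).T
def plane(im,px,z):
    o,d=ray(im,px); return o+d*((z-o[2])/d[:,2])[:,None]
def proj(im,X):
    k,d=K(im); return cv2.projectPoints(np.array(X,float).reshape(-1,1,3),cv2.Rodrigues(np.array(im['R']))[0],np.array(im['t'],float),k,d)[0].reshape(-1,2)
E
python3 - <<'E'
from h import *
for n in ['scene','top','wrist']:
    im=snap(n,n+'0'); print(n,im['fov_y'],im['k1'],-np.array(im['R']).T@im['t'])
s=read_state(); print(s)
E
```

```text
scene 56.0727521326658 0.021816443952383555 [   3.24324889 -235.49343073  691.26112253]
top 46.195949184614165 -0.1583123710177095 [ 233.34658987   98.33540862 1136.01101326]
wrist 65.0059370787935 -0.07905154083682343 [158.31649708 634.29236712 374.32941973]
{'clock': 0.15, 'qpos': array([-1.28382671,  0.62913723,  0.0384773 ,  1.51811724, -0.02699455,
        0.9962734 , -0.01997027]), 'qd': array([ 0.00048628, -0.00161989,  0.0001192 , -0.00086957,  0.00037838,
        0.00163234,  0.00167928]), 'tau': array([ 1.89673214e-03, -5.63803983e+01,  1.22753296e+00, -1.93651289e+01,
        1.10431068e-02,  7.39204756e-03,  4.76472110e-06]), 'eef_pos': array([224.40289597, 609.55141639, 230.60528534]), 'tool_rot': array([-1.57221258e+00, -2.74985117e-05, -3.52759810e-01]), 'force': array([-0.65946214, -0.11517677, -0.48407285]), 'torque': array([ 0.01259144,  0.01808659, -0.01129676]), 'width': 85.37741787720462}
```

View pics/scene0.png

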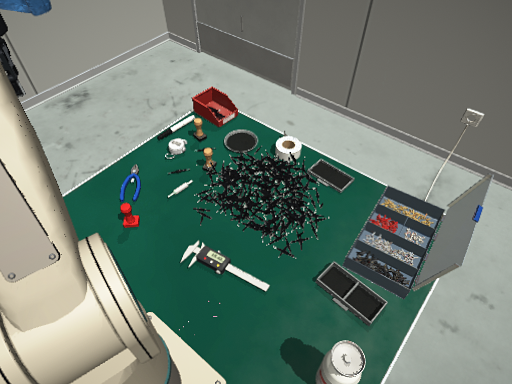

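View pics/top0.png

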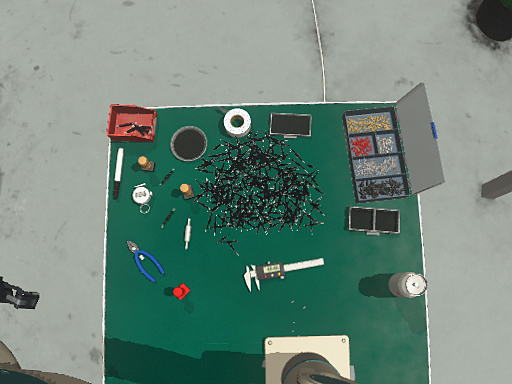

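View pics/wrist0.png

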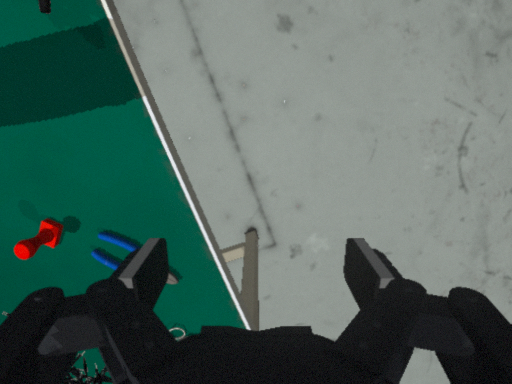

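Run:
```python
from h import *
im=load('top0'); c=im['color'][:,:,::-1]
cv2.imwrite('pics/topA.png',cv2.resize(c[95:265,100:260],None,fx=3.5,fy=3.5,interpolation=cv2.INTER_CUBIC))
cv2.imwrite('pics/topB.png',cv2.resize(c[95:255,255:415],None,fx=3.5,fy=3.5,interpolation=cv2.INTER_CUBIC))
s=load('scene0')['color'][:,:,::-1]
cv2.imwrite('pics/scA.png',cv2.resize(s[85:235,110:310],None,fx=4,fy=4,interpolation=cv2.INTER_CUBIC))
for n,p,z in [('st1',(146,160),50),('st2',(186,188),50),('cnt',(140,196),20),('gauge',(187,234),6.5),('dish',(189,143),5),('otray',(291,124),5),('stray',(374,219),10),('roll',(237,122),30),('base',(308,370),0)]:
    print(n,plane(im,[p],z).round(1))
```

```text
st1 [[547.3 391.5  50. ]]
st2 [[471.8 288.   50. ]]
cnt [[460.6 412.6  20. ]]
gauge [[362.  292.3   6.5]]
dish [[603.2 289.2   5. ]]
otray [[648.1  18.1   5. ]]
stray [[ 387.5 -183.4   10. ]]
roll [[648.4 160.   30. ]]
base [[19.4 -2.2  0. ]]
```

View pics/topA.png

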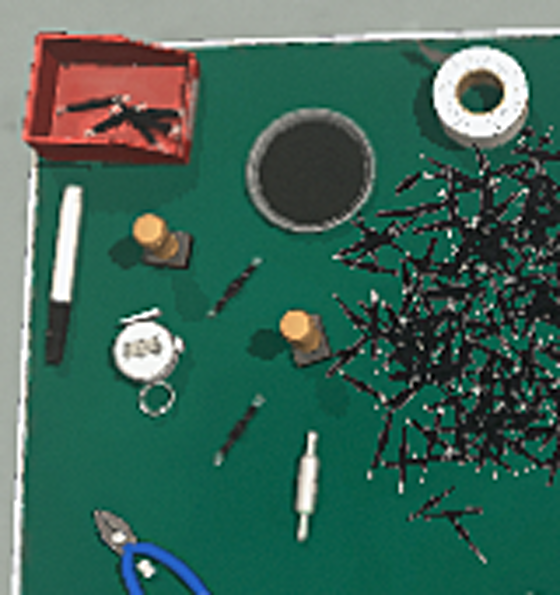

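View pics/topB.png

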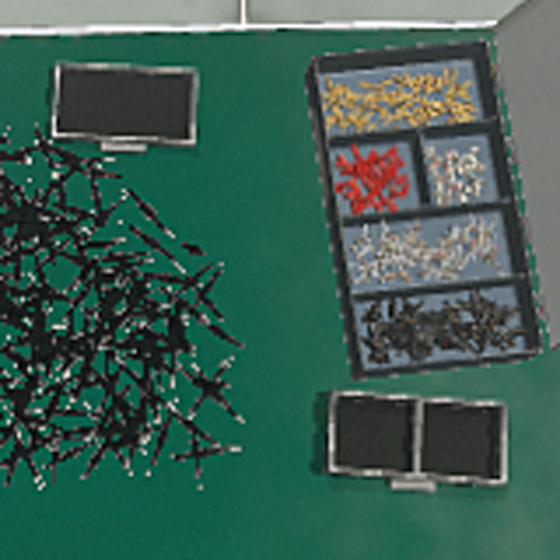

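View pics/scA.png

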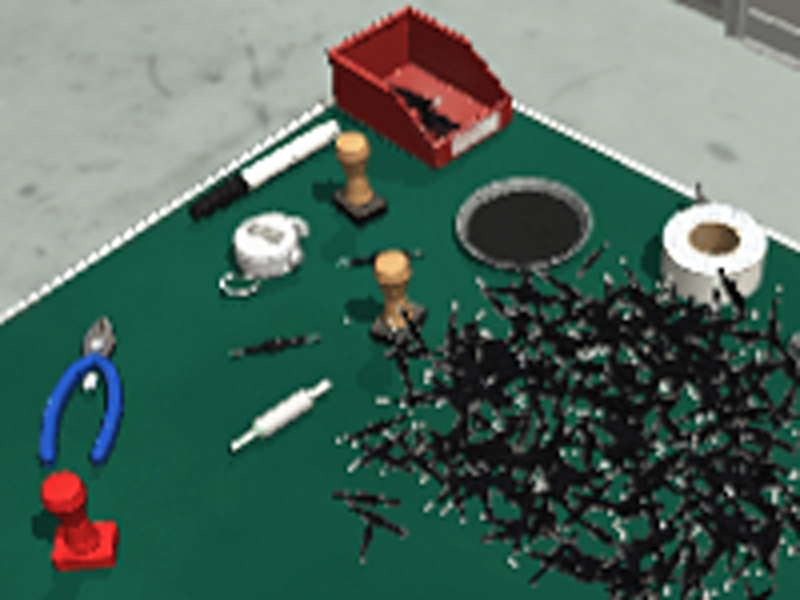

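```bash
cat >> h.py <<'E'
def tri(a,pa,b,pb):
    oa,da=ray(a,[pa]);ob,db=ray(b,[pb]);da=da[0]/np.linalg.norm(da);db=db[0]/np.linalg.norm(db)
    A=np.c_[da,-db];s=np.linalg.lstsq(A,ob-oa,rcond=None)[0];p,q=oa+s[0]*da,ob+s[1]*db
    return (p+q)/2,np.linalg.norm(p-q)
def blobs(m,box,amin=15):
    x0,y0,x1,y1=box; mm=np.zeros_like(m,np.uint8); mm[y0:y1,x0:x1]=m[y0:y1,x0:x1]
    n,l,s,c=cv2.connectedComponentsWithStats(mm); return [(s[i,4],c[i].round(2),s[i,:4],l==i) for i in range(1,n) if s[i,4]>=amin]
E
python3 - <<'E'
from h import *
t=load('top0');s=load('scene0')
def wood(im):
    h=cv2.cvtColor(im['color'],cv2.COLOR_RGB2HSV); return ((h[...,0]>8)&(h[...,0]<25)&(h[...,1]>70)&(h[...,2]>110)).astype(np.uint8)
def pale(im):
    h=cv2.cvtColor(im['color'],cv2.COLOR_RGB2HSV); return ((h[...,1]<60)&(h[...,2]>110)).astype(np.uint8)
for n,im,box in [('t',t,(130,145,200,205)),('s',s,(185,110,220,175))]:
    for b in blobs(wood(im),box,8): print(n,'wood',b[:3])
for n,im,box in [('t',t,(125,175,160,220)),('t',t,(175,210,200,255)),('s',s,(160,130,192,165)),('s',s,(163,175,198,202))]:
    for b in blobs(pale(im),box,8):
        ys,xs=np.nonzero(b[3]); pts=np.c_[xs,ys].astype(np.float32); print(n,'pale',b[:3],cv2.minAreaRect(pts))
E
```

```text
t wood (np.int32(96), array([143.79, 161.64]), array([138, 156,  13,  13], dtype=int32))
t wood (np.int32(90), array([185.53, 188.61]), array([180, 184,  12,  12], dtype=int32))
s wood (np.int32(54), array([197.52, 121.43]), array([194, 118,   8,   8], dtype=int32))
s wood (np.int32(39), array([199.28, 132.1 ]), array([197, 127,   6,  10], dtype=int32))
s wood (np.int32(61), array([207.57, 151.52]), array([204, 148,   9,   8], dtype=int32))
s wood (np.int32(37), array([209.11, 162.35]), array([206, 158,   8,   9], dtype=int32))
t pale (np.int32(277), array([141.45, 194.53]), array([132, 183,  21,  23], dtype=int32)) ((142.26641845703125, 193.142333984375), (18.881301879882812, 20.248275756835938), 19.98310661315918)
t pale (np.int32(17), array([145.  , 210.76]), array([140, 207,  10,   7], dtype=int32)) ((145.0, 210.5), (4.110960960388184, 9.803058624267578), 71.56504821777344)
t pale (np.int32(117), array([187.44, 232.95]), array([185, 218,   6,  31], dtype=int32)) ((187.5, 233.0), (30.0, 5.0), 90.0)
s pale (np.int32(8), array([161.12, 130.62]), array([160, 130,   4,   3], dtype=int32)) ((161.5, 131.0), (2.0, 3.0), 90.0)
s pale (np.int32(235), array([176.99, 145.58]), array([168, 138,  19,  17], dtype=int32)) ((177.85000610351562, 145.5500030517578), (15.495159149169922, 18.34120750427246), 71.56504821777344)
s pale (np.int32(11), array([168.  , 157.09]), array([165, 155,   7,   4], dtype=int32)) ((167.80001831054688, 157.10000610351562), (6.640782833099365, 2.2135941982269287), 18.434947967529297)
s pale (np.int32(113), array([180.04, 187.98]), array([168, 180,  25,  18], dtype=int32)) ((179.5384521484375, 188.3076629638672), (4.992300987243652, 28.84440803527832), 56.30992889404297)
```

Run:
```python
from h import *
t=load('top0');s=load('scene0');w=load('wrist0')
print(tri(t,(142.8,160.6),s,(197.5,121.6)),tri(t,(184.6,187.4),s,(207.5,151.6)))
print('gauge',tri(t,(187.44,232.95),s,(180.04,187.98)))
p=plane(t,[(188.9,218.5),(186.4,248.5)],6.5);print(p)
R=np.array(w['R']);print('wrist axes',R)
print(plane(w,[(256,192),(256,380),(0,192),(511,192)],0))
print(read_state()['eef_pos'])
```

```text
(array([544.39124067, 399.36058723,  53.22919209]), np.float64(1.6130726499901893)) (array([471.96995882, 291.48840999,  53.26764593]), np.float64(1.754114170074272))
gauge (array([364.28084839, 291.91943691,   4.59915774]), np.float64(1.4432891777432144))
[[401.59041493 287.57549487   6.5       ]
 [325.27434369 293.74850159   6.5       ]]
wrist axes [[ 0.34557775  0.93838896 -0.00147687]
 [ 0.90194643 -0.331722    0.27650163]
 [ 0.25897616 -0.09688487 -0.96101231]]
[[263.04820013 595.36005594   0.        ]
 [566.90781596 483.52016424   0.        ]
 [140.58872439 261.56013596   0.        ]
 [385.1728638  926.62048317   0.        ]]
[224.40289597 609.55141639 230.60528534]
```

>>> servo_tool(increments=[{"dx": 19.6, "dy": -26.5, "az": 0.353}, {"dx": 19.6, "dy": -26.5, "az": 0.353}, {"dx": 19.6, "dy": -26.5, "az": 0.353}, {"dx": 19.6, "dy": -26.5, "az": 0.353}, {"dx": 19.6, "dy": -26.5, "az": 0.353}, {"dx": 19.6, "dy": -26.5, "az": 0.353}, {"dx": 19.6, "dy": -26.5, "az": 0.353}, {"dx": 19.6, "dy": -26.5, "az": 0.353}])

```text
invalid input at $.increments[0]: expected keys dx, dy, dz, ax, ay, az, claw
```

>>> servo_tool(increments=[{"dx": 0}, {"dx": 0}, {"dx": 0}])

```text
invalid input at $.increments[0]: expected keys dx, dy, dz, ax, ay, az, claw
```

Run:
```python
from h import *
snap('wrist','w1'); s=read_state(); print(s['clock'],s['eef_pos'],s['tool_rot'],s['qpos'])
```

```text
0.2 [224.45506054 609.63366754 230.76170072] [-1.57191447e+00  1.13569638e-05 -3.52815080e-01] [-1.28376549  0.62897047  0.03846125  1.51796529 -0.02701076  0.99629261
 -0.01997191]
```

View pics/w1.png

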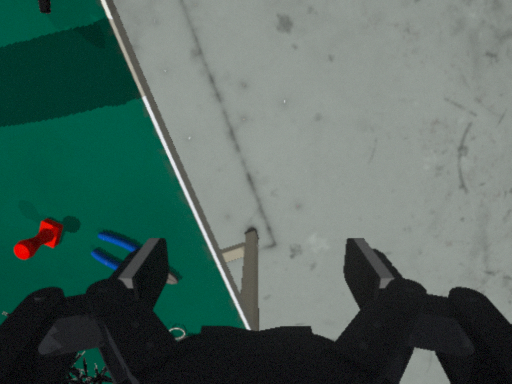

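>>> servo_tool(increments=[{"dx": 19.6, "dy": -26.5, "dz": 0, "ax": 0, "ay": 0, "az": 0.353, "claw": -1}, {"dx": 19.6, "dy": -26.5, "dz": 0, "ax": 0, "ay": 0, "az": 0.353, "claw": -1}, {"dx": 19.6, "dy": -26.5, "dz": 0, "ax": 0, "ay": 0, "az": 0.353, "claw": -1}, {"dx": 19.6, "dy": -26.5, "dz": 0, "ax": 0, "ay": 0, "az": 0.353, "claw": -1}, {"dx": 19.6, "dy": -26.5, "dz": 0, "ax": 0, "ay": 0, "az": 0.353, "claw": -1}, {"dx": 19.6, "dy": -26.5, "dz": 0, "ax": 0, "ay": 0, "az": 0.353, "claw": -1}, {"dx": 19.6, "dy": -26.5, "dz": 0, "ax": 0, "ay": 0, "az": 0.353, "claw": -1}, {"dx": 19.6, "dy": -26.5, "dz": 0, "ax": 0, "ay": 0, "az": 0.353, "claw": -1}])

```text
clock: 0.87
eef_pos: [421.9, 342.4, 231.4]
tool_rot: [-1.571, -0.0, -0.001]
force: [0.4, -0.3, 0.6]
width: 85.5
```

>>> servo_tool(increments=[{"dx": 0, "dy": 0, "dz": 0, "ax": 0, "ay": 0, "az": 0, "claw": -1}, {"dx": 0, "dy": 0, "dz": 0, "ax": 0, "ay": 0, "az": 0, "claw": -1}])

```text
clock: 1.03
eef_pos: [422.5, 342.3, 231.3]
tool_rot: [-1.572, -0.0, -0.006]
force: [-0.7, 0.9, -0.2]
width: 85.3
```

Run:
```python
from h import *
im=snap('wrist','w2'); cv2.imwrite('pics/w2b.png',cv2.resize(im['color'][:,:,::-1],(800,600),interpolation=cv2.INTER_CUBIC)); s=read_state(); print(s['clock'],s['eef_pos'],s['tool_rot'],s['qpos'])
```

```text
1.0833 [420.90234852 344.52885052 231.29847506] [-1.57044425e+00  3.32789565e-04 -2.00964395e-03] [-0.69988692  0.4759003  -0.05469711  1.81438721  0.03263695  0.85218159
  0.79877963]
```

View pics/w2b.png

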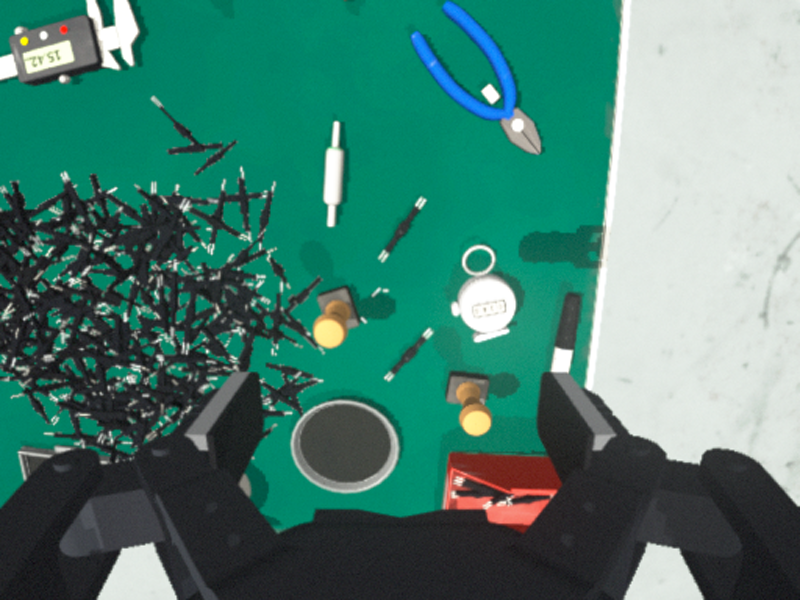

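```bash
python3 - <<'E'
from h import *
w=load('w2');t=load('top0')
h=cv2.cvtColor(w['color'],cv2.COLOR_RGB2HSV)
def rep(m,box,z,name,amin=30):
    for b in blobs(m.astype(np.uint8),box,amin):
        ys,xs=np.nonzero(b[3]);r=cv2.minAreaRect(np.c_[xs,ys].astype(np.float32))
        P=plane(w,cv2.boxPoints(r),z)
        print(name,b[0],b[1],b[2],'world',plane(w,[b[1]],z)[0].round(1),'box',P[:,:2].round(0).tolist())
rep((h[...,0]>8)&(h[...,0]<26)&(h[...,1]>70)&(h[...,2]>150),(190,180,325,285),53,'wood')
pale=(h[...,1]<60)&(h[...,2]>130)
rep(pale,(200,70,232,150),6.5,'gauge')
rep(pale,(285,150,335,225),22,'counter')
# knob circle: top disc brightness
for n,c in [('k1',(476,418)),('k2',(330,332))]:
    x,y=[int(v*.64) for v in c]
    cv2.imwrite(f'pics/{n}.png',cv2.resize(w['color'][y-35:y+20,x-30:x+30,::-1],None,fx=8,fy=8,interpolation=cv2.INTER_CUBIC))
grey=((h[...,1]<60)&(h[...,2]>60)&(h[...,2]<200))
rep(grey,(180,250,262,322),9,'dishrim')
E
python3 -c "
import cv2,numpy as np
a=cv2.imread('pics/k1.png');b=cv2.imread('pics/k2.png');cv2.imwrite('pics/k12.png',cv2.resize(np.hstack([a,b]),(800,367)))"
```

```text
wood 319 [211.24 208.74] [201 192  20  31] world [467.9 291.6  53. ] box [[448.0, 281.0], [448.0, 302.0], [484.0, 301.0], [484.0, 279.0]]
wood 107 [296.72 250.05] [292 244  12  14] world [520.6 390.5  53. ] box [[522.0, 381.0], [509.0, 392.0], [518.0, 400.0], [530.0, 389.0]]
wood 257 [304.23 268.1 ] [294 259  20  20] world [545.1 400.5  53. ] box [[543.0, 384.0], [527.0, 399.0], [548.0, 416.0], [564.0, 400.0]]
gauge 537 [212.94 112.14] [207  78  13  67] world [362.5 291.7   6.5] box [[400.0, 281.0], [323.0, 289.0], [324.0, 302.0], [401.0, 295.0]]
counter 1397 [310.07 192.51] [289 157  42  62] world [458.6 408.8  22. ] box [[432.0, 365.0], [410.0, 408.0], [476.0, 444.0], [500.0, 399.0]]
dishrim 3098 [219.81 284.93] [186 256  70  59] world [597.7 290.8   9. ] box [[585.0, 230.0], [529.0, 307.0], [610.0, 353.0], [673.0, 273.0]]
```

View pics/k12.png

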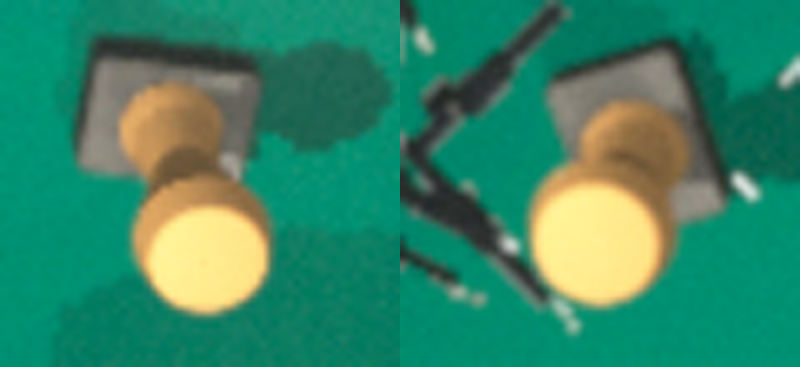

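Run:
```python
from h import *
w=load('w2');t=load('top0');s=load('scene0')
print('knob tops z64',plane(w,[(304.7,270.8),(210.4,213.1)],64))
# base1 corners (mosaic): (97,45)(260,65)(245,185?)(80,168)
f=lambda x,y,ox,oy,px:((x-px)/6.667+ox,y/6.667+oy)
b1=[f(97,58,274,232,0),f(257,75,274,232,0),f(78,166,274,232,0)]
print('base1 z11',plane(w,b1,11).round(1))
b2=[f(550,90,181,177,400),f(667,52,181,177,400),f(725,212,181,177,400)]
print('base2',plane(w,b2,11).round(1))
c=w['color'][:,:,::-1]
cv2.imwrite('pics/cnt.png',cv2.resize(c[145:230,270:350],None,fx=7,fy=7,interpolation=cv2.INTER_CUBIC))
```

```text
knob tops z64 [[542.1134424  399.27422429  64.        ]
 [469.01775524 292.15584441  64.        ]]
base1 z11 [[528.6 385.3  11. ]
 [532.7 417.5  11. ]
 [552.7 382.1  11. ]]
base2 [[458.5 276.2  11. ]
 [451.2 298.7  11. ]
 [483.2 308.7  11. ]]
```

View pics/cnt.png

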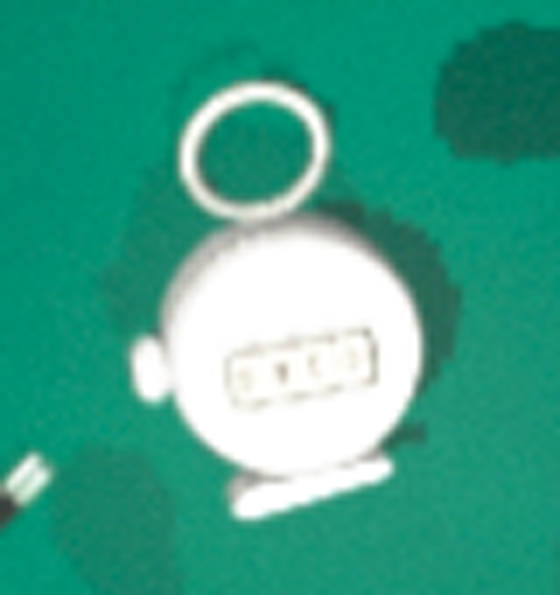

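Run:
```python
from h import *
w=load('w2');t=load('top0');s=load('scene0')
print('cnt',plane(w,[(312.2,194.4)],24),plane(w,[(270+255/7,145+150/7)],12))
print('top cnt',plane(t,[(100+147/3.5,95+349/3.5)],24))
print('gauge ends',plane(w,[(214.6,78.5),(211.6,144.5)],6.5), 'top', plane(t,[(188.6,218.3),(186.4,249.0)],6.5))
# dish from top and scene: ellipse fits
def fit(im,box,cond):
    h=cv2.cvtColor(im['color'],cv2.COLOR_RGB2HSV); m=cond(h).astype(np.uint8)
    for b in blobs(m,box,100):
        c=cv2.findContours(b[3].astype(np.uint8),cv2.RETR_EXTERNAL,cv2.CHAIN_APPROX_NONE)[0][0]
        e=cv2.fitEllipse(c); print(b[0],b[1],b[2],e)
        P=plane(im,c.reshape(-1,2),9); (x,y),r=cv2.minEnclosingCircle(P[:,:2].astype(np.float32)); print('  circ z9',x,y,r, cv2.fitEllipse(P[:,:2].astype(np.float32)))
nong=lambda h:(h[...,1]<70)&(h[...,2]>30)
fit(t,(165,120,212,166),nong); fit(w,(182,250,262,322),nong); fit(s,(220,126,262,158),nong)
```

```text
cnt [[460.47395997 411.18739276  24.        ]] [[428.11393332 404.7502298   12.        ]]
top cnt [[463.05088221 406.35112437  24.        ]]
gauge ends [[324.03958596 295.08913687   6.5       ]
 [401.1760617  288.44232921   6.5       ]] top [[402.12307488 288.34974647   6.5       ]
 [324.01275051 293.7464053    6.5       ]]
1037 [188.25 143.26] [170 126  37  35] ((188.40513610839844, 143.4173583984375), (34.987449645996094, 36.50435256958008), 88.97161102294922)
  circ z9 598.6211547851562 287.62091064453125 53.302734375 ((601.2866821289062, 290.3169860839844), (94.74523162841797, 99.02156066894531), 137.67034912109375)
3319 [219.48 284.42] [182 250  74  66] ((217.96478271484375, 283.0771484375), (58.1580696105957, 78.10659790039062), 120.76602935791016)
  circ z9 589.9812622070312 282.3212585449219 62.123268127441406 ((596.78662109375, 288.4449157714844), (92.51760864257812, 112.91246795654297), 131.33987426757812)
634 [240.39 140.71] [224 129  34  27] ((240.4713592529297, 140.85494995117188), (23.891063690185547, 32.37998580932617), 91.80699920654297)
  circ z9 593.8961181640625 283.2536926269531 57.27042007446289 ((597.1128540039062, 287.60186767578125), (92.48316192626953, 103.34601593017578), 139.50750732421875)
```

Run:
```python
from h import *
t=load('top0');s=load('scene0')
def go(im,box,z,n):
    h=cv2.cvtColor(im['color'],cv2.COLOR_RGB2HSV); m=((h[...,1]<75)&(h[...,2]>25)).astype(np.uint8)
    for b in blobs(m,box,150):
        mm=b[3].astype(np.uint8)
        c=cv2.findContours(cv2.morphologyEx(mm,cv2.MORPH_OPEN,np.ones((5,5))),cv2.RETR_EXTERNAL,cv2.CHAIN_APPROX_NONE)[0][0]
        P=plane(im,c.reshape(-1,2),z); r=cv2.minAreaRect(P[:,:2].astype(np.float32)); print(n,b[0],b[2],r)
        print(cv2.boxPoints(r).round(0).tolist())
go(t,(266,108,316,140),9,'obl top'); go(s,(302,155,358,194),9,'obl scene')
go(t,(344,203,405,238),16,'st top'); go(s,(312,258,390,326),16,'st scene')
f=lambda p:[(255+x/3.5,95+y/3.5) for x,y in p]
P=plane(t,f([(57,63),(197,70),(195,143),(50,133)]),9);print(P[:,:2].round(1).tolist(),P.mean(0))
P=plane(t,f([(332,392),(506,402),(504,484),(330,473)]),16);print(P[:,:2].round(1).tolist(),P.mean(0))
c=s['color'][:,:,::-1]
cv2.imwrite('pics/scT.png',np.hstack([cv2.resize(c[150:200,300:365],(400,308),interpolation=cv2.INTER_CUBIC),cv2.resize(c[255:330,305:402],(398,308),interpolation=cv2.INTER_CUBIC)]))
```

```text
obl top 1003 [266 113  46  27] ((642.755615234375, 19.55716323852539), (109.04901123046875, 70.0744400024414), 88.31388854980469)
[[606.0, -34.0], [676.0, -36.0], [679.0, 73.0], [609.0, 75.0]]
obl scene 306 [324 155  34  17] ((708.7786254882812, 10.59957504272461), (53.88062286376953, 70.39642333984375), 38.902259826660156)
[[666.0, 21.0], [710.0, -34.0], [752.0, 0.0], [708.0, 55.0]]
obl scene 850 [302 159  53  34] ((636.9439086914062, 19.37307357788086), (111.35256958007812, 74.66468048095703), 85.41288757324219)
[[595.0, -33.0], [670.0, -39.0], [679.0, 72.0], [604.0, 78.0]]
st top 1308 [347 206  53  30] ((382.1100158691406, -180.56829833984375), (132.3896484375, 69.67171478271484), 84.1829605102539)
[[341.0, -243.0], [410.0, -250.0], [423.0, -118.0], [354.0, -111.0]]
st scene 3023 [315 258  75  68] ((419.9931640625, -179.28195190429688), (160.09225463867188, 128.80946350097656), 0.5593695640563965)
[[339.0, -116.0], [341.0, -244.0], [501.0, -243.0], [499.0, -114.0]]
[[679.1, 69.6], [670.8, -36.6], [612.4, -32.1], [623.1, 76.6]] [646.35271543  19.35045847   9.        ]
[[419.1, -121.9], [408.2, -250.1], [348.4, -243.9], [360.3, -117.0]] [ 384.01195772 -183.21319566   16.        ]
```

View pics/scT.png

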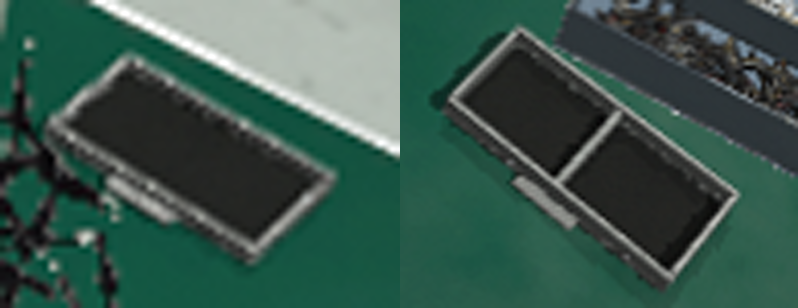

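>>> servo_tool(increments=[{"dx": 4.9, "dy": -5.3, "dz": -12, "ax": 0, "ay": 0, "az": 0, "claw": -1}, {"dx": 4.9, "dy": -5.3, "dz": -12, "ax": 0, "ay": 0, "az": 0, "claw": -1}, {"dx": 4.9, "dy": -5.3, "dz": -12, "ax": 0, "ay": 0, "az": 0, "claw": -1}, {"dx": 4.9, "dy": -5.3, "dz": -12, "ax": 0, "ay": 0, "az": 0, "claw": -1}, {"dx": 4.9, "dy": -5.3, "dz": -12, "ax": 0, "ay": 0, "az": 0, "claw": -1}, {"dx": 4.9, "dy": -5.3, "dz": -15, "ax": 0, "ay": 0, "az": 0, "claw": -1}, {"dx": 4.9, "dy": -5.3, "dz": -18, "ax": 0, "ay": 0, "az": 0, "claw": -1}, {"dx": 4.9, "dy": -5.3, "dz": -20.2, "ax": 0, "ay": 0, "az": 0, "claw": -1}])

```text
clock: 1.75
eef_pos: [468.4, 295.2, 28.9]
tool_rot: [-1.568, -0.0, 0.004]
force: [-0.7, 0.6, -1.0]
width: 85.3
```

>>> servo_tool(increments=[{"dx": 0, "dy": 0, "dz": 0, "ax": 0, "ay": 0, "az": 0, "claw": -1}, {"dx": 0, "dy": 0, "dz": 0, "ax": 0, "ay": 0, "az": 0, "claw": -1}])

```text
clock: 1.92
eef_pos: [468.3, 294.1, 29.6]
tool_rot: [-1.57, 0.001, 0.003]
force: [-0.2, 0.5, 0.2]
width: 85.7
```

Run:
```python
from h import *
snap('wrist','w3'); s=read_state(); print(s['clock'],s['eef_pos'],s['tool_rot'],s['force'])
```

```text
1.9667 [469.4594     294.23138109  30.65804285] [-1.56894332e+00 -9.91550937e-04  2.45622362e-03] [ 1.32444738 -0.2537095   0.90359852]
```

View pics/w3.png

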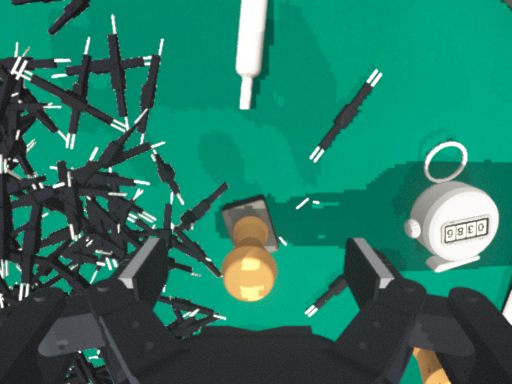

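>>> servo_tool(increments=[{"dx": 0, "dy": 0, "dz": 0, "ax": 0, "ay": 0, "az": 0, "claw": 1}, {"dx": 0, "dy": 0, "dz": 0, "ax": 0, "ay": 0, "az": 0, "claw": 1}, {"dx": 0, "dy": 0, "dz": 0, "ax": 0, "ay": 0, "az": 0, "claw": 1}, {"dx": 0, "dy": 0, "dz": 0, "ax": 0, "ay": 0, "az": 0, "claw": 1}, {"dx": 0, "dy": 0, "dz": 0, "ax": 0, "ay": 0, "az": 0, "claw": 1}, {"dx": 0, "dy": 0, "dz": 0, "ax": 0, "ay": 0, "az": 0, "claw": 1}, {"dx": 0, "dy": 0, "dz": 0, "ax": 0, "ay": 0, "az": 0, "claw": 1}, {"dx": 0, "dy": 0, "dz": 0, "ax": 0, "ay": 0, "az": 0, "claw": 1}])

```text
clock: 2.63
eef_pos: [469.9, 292.0, 30.1]
tool_rot: [-1.57, -0.001, -0.0]
force: [-0.2, -0.6, 6.2]
width: 20.8
```

>>> servo_tool(increments=[{"dx": 0, "dy": 0, "dz": 0, "ax": 0, "ay": 0, "az": 0, "claw": 1}, {"dx": 0, "dy": 0, "dz": 0, "ax": 0, "ay": 0, "az": 0, "claw": 1}])

```text
clock: 2.8
eef_pos: [469.9, 292.0, 30.1]
tool_rot: [-1.571, -0.001, -0.0]
force: [-1.2, -0.3, 5.6]
width: 20.7
```

Run:
```python
from h import *
im=snap('wrist','w4'); s=read_state(); print(s['clock'],s['eef_pos'],s['tool_rot'],s['force'],s['width'])
c=im['color'][150:340,150:350,::-1];cv2.imwrite('pics/w4b.png',cv2.resize(c,None,fx=3,fy=3,interpolation=cv2.INTER_CUBIC))
```

```text
2.85 [469.91844268 292.00859551  30.05623173] [-1.57044465e+00 -6.54133711e-04 -9.05927596e-05] [-0.43683105 -0.68459959  6.03209562] 20.72152733568285
```

View pics/w4b.png

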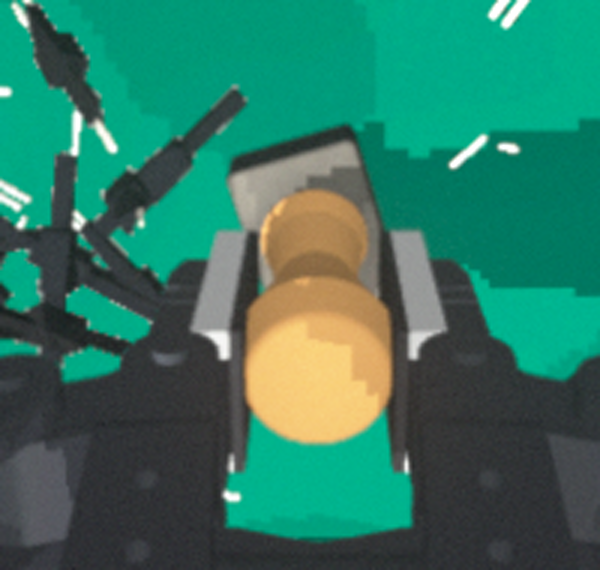

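>>> servo_tool(increments=[{"dx": 0, "dy": 0, "dz": 4, "ax": 0, "ay": 0, "az": 0, "claw": 1}, {"dx": 0, "dy": 0, "dz": 8, "ax": 0, "ay": 0, "az": 0, "claw": 1}, {"dx": 0, "dy": 0, "dz": 12, "ax": 0, "ay": 0, "az": 0, "claw": 1}, {"dx": 0, "dy": 0, "dz": 12, "ax": 0, "ay": 0, "az": 0, "claw": 1}, {"dx": -0.4, "dy": -3, "dz": 12, "ax": 0, "ay": 0, "az": 0, "claw": 1}, {"dx": -1.1, "dy": -7, "dz": 12, "ax": 0, "ay": 0, "az": 0, "claw": 1}, {"dx": -1.8, "dy": -11, "dz": 12, "ax": 0, "ay": 0, "az": 0, "claw": 1}, {"dx": -2.5, "dy": -15, "dz": 12, "ax": 0, "ay": 0, "az": 0, "claw": 1}])

```text
clock: 3.52
eef_pos: [443.9, 140.6, 149.4]
tool_rot: [-1.571, -0.0, 0.001]
force: [0.7, -1.2, -0.4]
width: 20.5
```

>>> servo_tool(increments=[{"dx": -0.7, "dy": -4, "dz": 0, "ax": 0, "ay": 0, "az": -0.09, "claw": 1}, {"dx": -1.4, "dy": -8, "dz": 0, "ax": 0, "ay": 0, "az": -0.09, "claw": 1}, {"dx": -2.1, "dy": -12, "dz": 0, "ax": 0, "ay": 0, "az": -0.09, "claw": 1}, {"dx": -2.8, "dy": -16, "dz": 0, "ax": 0, "ay": 0, "az": -0.09, "claw": 1}, {"dx": -3.5, "dy": -20, "dz": 0, "ax": 0, "ay": 0, "az": -0.09, "claw": 1}, {"dx": -4.2, "dy": -24, "dz": 0, "ax": 0, "ay": 0, "az": -0.09, "claw": 1}, {"dx": -5, "dy": -28, "dz": 0, "ax": 0, "ay": 0, "az": -0.09, "claw": 1}, {"dx": -5.7, "dy": -32, "dz": 0, "ax": 0, "ay": 0, "az": -0.09, "claw": 1}])

```text
clock: 4.18
eef_pos: [386.6, -179.9, 149.4]
tool_rot: [-1.571, 0.0, -0.09]
force: [1.1, -0.2, -1.3]
width: 20.6
```

>>> servo_tool(increments=[{"dx": -0.6, "dy": -3.7, "dz": 0, "ax": 0, "ay": 0, "az": 0, "claw": 1}, {"dx": -0.6, "dy": -3.7, "dz": 0, "ax": 0, "ay": 0, "az": 0, "claw": 1}, {"dx": -0.6, "dy": -3.7, "dz": 0, "ax": 0, "ay": 0, "az": 0, "claw": 1}, {"dx": -0.6, "dy": -3.7, "dz": 0, "ax": 0, "ay": 0, "az": 0, "claw": 1}])

```text
clock: 4.52
eef_pos: [381.4, -214.7, 149.3]
tool_rot: [-1.57, 0.0, -0.091]
force: [0.6, 0.7, -0.6]
width: 20.4
```

Run:
```python
from h import *
im=snap('wrist','w5'); s=read_state(); print(s['clock'],s['eef_pos'],s['tool_rot'],s['force'],s['width'],s['qpos'])
```

```text
4.5667 [ 381.67666684 -213.87779707  149.28501168] [-1.57003262e+00  2.60564052e-04 -8.83890598e-02] [-0.48754766  0.1912536   0.01851291] 20.473620852123744 [ 0.52832253  0.47178982 -0.11236607  2.16852408  0.10390755  0.50662721
  1.81959437]
```

View pics/w5.png

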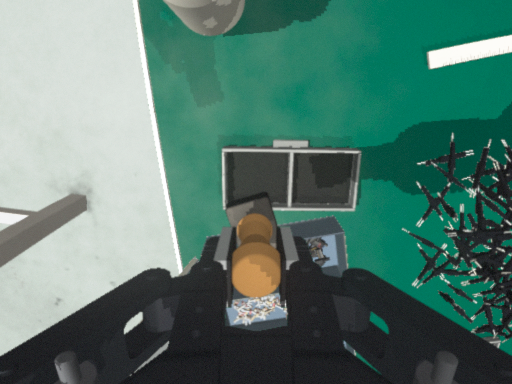

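Run:
```python
from h import *
w=load('w5')
c=w['color'][135:225,205:375,::-1];cv2.imwrite('pics/w5b.png',cv2.resize(c,None,fx=4.5,fy=4.5,interpolation=cv2.INTER_CUBIC))
P=plane(w,[(222.5,148),(361,149.5),(356.5,211),(224.5,209)],16);print(P.round(1),P.mean(0), np.linalg.norm(P[1]-P[0]),np.linalg.norm(P[2]-P[1]))
d=P[1]-P[0]+P[2]-P[3];print(np.arctan2(-d[0],d[1]))
```

```text
[[ 348.6 -242.1   16. ]
 [ 361.3 -113.9   16. ]
 [ 422.1 -118.1   16. ]
 [ 408.  -247.4   16. ]] [ 385.00856786 -180.40154215   16.        ] 128.84585653260174 60.944257260713556
-0.103766352879285
```

View pics/w5b.png

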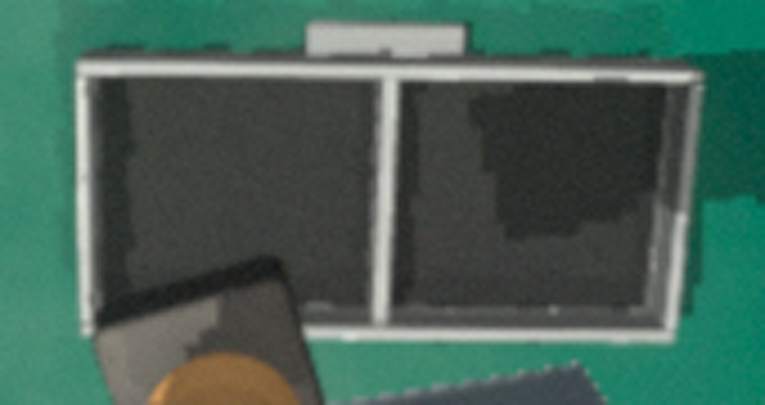

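>>> servo_tool(increments=[{"dx": 0, "dy": 0.1, "dz": -4, "ax": 0, "ay": 0, "az": 0, "claw": 1}, {"dx": 0, "dy": 0.1, "dz": -8, "ax": 0, "ay": 0, "az": 0, "claw": 1}, {"dx": 0, "dy": 0.1, "dz": -10, "ax": 0, "ay": 0, "az": 0, "claw": 1}, {"dx": 0, "dy": 0.1, "dz": -11, "ax": 0, "ay": 0, "az": 0, "claw": 1}, {"dx": 0, "dy": 0.1, "dz": -11.4, "ax": 0, "ay": 0, "az": 0, "claw": 1}, {"dx": 0, "dy": 0.1, "dz": -11.6, "ax": 0, "ay": 0, "az": 0, "claw": 1}, {"dx": 0, "dy": 0.1, "dz": -11.6, "ax": 0, "ay": 0, "az": 0, "claw": 1}, {"dx": 0, "dy": 0.1, "dz": -11.6, "ax": 0, "ay": 0, "az": 0, "claw": 1}])

```text
clock: 5.23
eef_pos: [382.2, -212.1, 33.3]
tool_rot: [-1.57, -0.0, -0.086]
force: [-0.1, -0.7, -0.3]
width: 20.3
```

>>> servo_tool(increments=[{"dx": 0, "dy": 0, "dz": -0.05, "ax": 0, "ay": 0, "az": 0, "claw": 1}, {"dx": 0, "dy": 0, "dz": -0.05, "ax": 0, "ay": 0, "az": 0, "claw": 1}])

```text
clock: 5.4
eef_pos: [382.3, -212.8, 33.0]
tool_rot: [-1.57, -0.001, -0.088]
force: [-0.1, 2.4, 2.2]
width: 20.7
```

Run:
```python
from h import *
im=snap('wrist','w6'); s=read_state(); print(s['clock'],s['eef_pos'],s['tool_rot'],s['force'],s['width'])
```

```text
5.45 [ 382.2672942  -212.94772596   33.02853413] [-1.57038942e+00 -7.42170705e-04 -8.78050977e-02] [0.74394406 1.83330913 2.64670697] 20.69651153245356
```

View pics/w6.png

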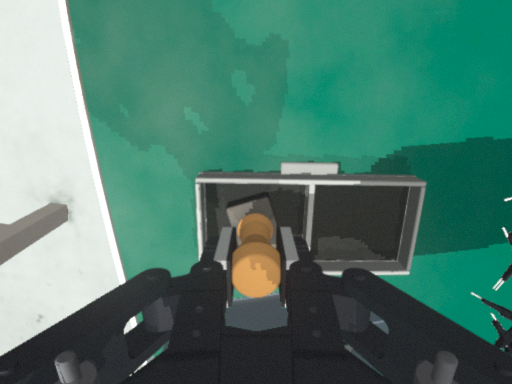

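>>> servo_tool(increments=[{"dx": 0, "dy": 0, "dz": 0, "ax": 0, "ay": 0, "az": 0, "claw": 0}, {"dx": 0, "dy": 0, "dz": 0, "ax": 0, "ay": 0, "az": 0, "claw": 0}, {"dx": 0, "dy": 0, "dz": 0, "ax": 0, "ay": 0, "az": 0, "claw": 0}, {"dx": 0, "dy": 0, "dz": 0, "ax": 0, "ay": 0, "az": 0, "claw": 0}, {"dx": 0, "dy": 0, "dz": 0, "ax": 0, "ay": 0, "az": 0, "claw": 0}])

```text
clock: 5.87
eef_pos: [381.5, -214.1, 32.8]
tool_rot: [-1.571, 0.0, -0.09]
force: [-1.0, -0.3, 0.8]
width: 42.5
```

>>> servo_tool(increments=[{"dx": 0, "dy": 0, "dz": 2, "ax": 0, "ay": 0, "az": 0, "claw": 0}, {"dx": 0, "dy": 0, "dz": 5, "ax": 0, "ay": 0, "az": 0, "claw": 0}, {"dx": 0, "dy": 0, "dz": 9, "ax": 0, "ay": 0, "az": 0, "claw": 0}, {"dx": 0, "dy": 0, "dz": 12, "ax": 0, "ay": 0, "az": 0, "claw": 0}, {"dx": 0.6, "dy": 3.7, "dz": 12, "ax": 0, "ay": 0, "az": 0, "claw": -1}, {"dx": 1.2, "dy": 7.4, "dz": 12, "ax": 0, "ay": 0, "az": 0, "claw": -1}])

```text
clock: 6.37
eef_pos: [394.2, -143.0, 154.5]
tool_rot: [-1.573, -0.005, -0.1]
force: [1.0, 1.5, -1.3]
width: 65.6
```

Run:
```python
from h import *
im=snap('wrist','w7'); s=read_state(); print(s['clock'],s['eef_pos'],s['tool_rot'],s['force'],s['width'])
```

```text
6.4167 [ 395.8867608  -132.47548626  154.28179771] [-1.56676479 -0.00502836 -0.08477704] [0.25200316 7.25880497 0.24543193] 72.49610168874852
```

View pics/w7.png

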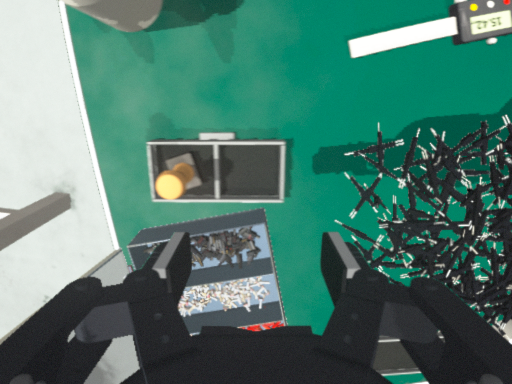

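>>> servo_tool(increments=[{"dx": 1.1, "dy": 4, "dz": 0, "ax": 0, "ay": 0, "az": 0.09, "claw": -1}, {"dx": 2.2, "dy": 8, "dz": 0, "ax": 0, "ay": 0, "az": 0.09, "claw": -1}, {"dx": 3.3, "dy": 12, "dz": 0, "ax": 0, "ay": 0, "az": 0.09, "claw": -1}, {"dx": 4.4, "dy": 16, "dz": 0, "ax": 0, "ay": 0, "az": 0.09, "claw": -1}, {"dx": 5.5, "dy": 20, "dz": 0, "ax": 0, "ay": 0, "az": 0.09, "claw": -1}, {"dx": 6.6, "dy": 24, "dz": 0, "ax": 0, "ay": 0, "az": 0.09, "claw": -1}, {"dx": 7.7, "dy": 28, "dz": 0, "ax": 0, "ay": 0, "az": 0.09, "claw": -1}, {"dx": 8.8, "dy": 32, "dz": 0, "ax": 0, "ay": 0, "az": 0.09, "claw": -1}])

```text
clock: 7.08
eef_pos: [481.4, 181.8, 152.6]
tool_rot: [-1.571, 0.001, 0.001]
force: [0.3, -0.5, 0.2]
width: 84.9
```

>>> servo_tool(increments=[{"dx": 1.1, "dy": 4, "dz": 0, "ax": 0, "ay": 0, "az": 0, "claw": -1}, {"dx": 2.2, "dy": 8, "dz": 0, "ax": 0, "ay": 0, "az": 0, "claw": -1}, {"dx": 3.3, "dy": 12, "dz": 0, "ax": 0, "ay": 0, "az": 0, "claw": -1}, {"dx": 4.4, "dy": 16, "dz": 0, "ax": 0, "ay": 0, "az": 0, "claw": -1}, {"dx": 5.5, "dy": 20, "dz": 0, "ax": 0, "ay": 0, "az": 0, "claw": -1}, {"dx": 6.1, "dy": 21.9, "dz": 0, "ax": 0, "ay": 0, "az": 0, "claw": -1}, {"dx": 6.1, "dy": 21.9, "dz": 0, "ax": 0, "ay": 0, "az": 0, "claw": -1}, {"dx": 6.1, "dy": 21.9, "dz": 0, "ax": 0, "ay": 0, "az": 0, "claw": -1}])

```text
clock: 7.75
eef_pos: [541.6, 399.8, 151.8]
tool_rot: [-1.572, 0.001, 0.002]
force: [-1.1, -1.1, 0.2]
width: 85.6
```

>>> servo_tool(increments=[{"dx": 0, "dy": 0, "dz": -4, "ax": 0, "ay": 0, "az": 0, "claw": -1}, {"dx": 0, "dy": 0, "dz": -8, "ax": 0, "ay": 0, "az": 0, "claw": -1}, {"dx": 0, "dy": 0, "dz": -11, "ax": 0, "ay": 0, "az": 0, "claw": -1}, {"dx": 0, "dy": 0, "dz": -12.3, "ax": 0, "ay": 0, "az": 0, "claw": -1}, {"dx": 0, "dy": 0, "dz": -12.3, "ax": 0, "ay": 0, "az": 0, "claw": -1}, {"dx": 0, "dy": 0, "dz": -12.3, "ax": 0, "ay": 0, "az": 0, "claw": -1}])

```text
clock: 8.25
eef_pos: [543.0, 398.1, 30.3]
tool_rot: [-1.571, 0.0, -0.001]
force: [-0.1, 0.9, 0.8]
width: 85.5
```

Run:
```python
from h import *
im=snap('wrist','w8'); s=read_state(); print(s['clock'],s['eef_pos'],s['tool_rot'],s['force'],s['width'])
```

```text
8.3 [543.65790735 399.1624194   31.55097917] [-1.56936361e+00 -1.75003361e-03 -6.49217851e-04] [-0.32734927  0.84581198  0.67365102] 85.15338124303774
```

View pics/w8.png

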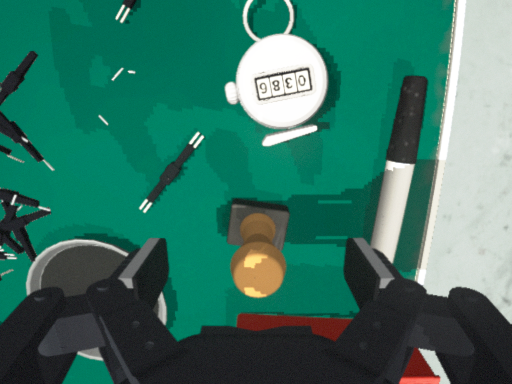

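Knob centred between the open fingers at (257,268), as with the first stamp. Close, lift, carry.

>>> servo_tool(increments=[{"dx": 0, "dy": 0, "dz": 0, "ax": 0, "ay": 0, "az": 0, "claw": 1}, {"dx": 0, "dy": 0, "dz": 0, "ax": 0, "ay": 0, "az": 0, "claw": 1}, {"dx": 0, "dy": 0, "dz": 0, "ax": 0, "ay": 0, "az": 0, "claw": 1}, {"dx": 0, "dy": 0, "dz": 0, "ax": 0, "ay": 0, "az": 0, "claw": 1}, {"dx": 0, "dy": 0, "dz": 0, "ax": 0, "ay": 0, "az": 0, "claw": 1}, {"dx": 0, "dy": 0, "dz": 0, "ax": 0, "ay": 0, "az": 0, "claw": 1}, {"dx": 0, "dy": 0, "dz": 0, "ax": 0, "ay": 0, "az": 0, "claw": 1}, {"dx": 0, "dy": 0, "dz": 0, "ax": 0, "ay": 0, "az": 0, "claw": 1}])

```text
clock: 8.97
eef_pos: [542.9, 399.1, 30.5]
tool_rot: [-1.571, -0.001, 0.0]
force: [-1.3, -0.9, 5.8]
width: 19.9
```

Run:
```python
from h import *
im=snap('wrist','w9'); s=read_state(); print(s['clock'],s['eef_pos'],s['tool_rot'],s['force'],s['width'])
w=load('w9'); # counter from closer view
c=w['color'][0:170,210:340,::-1];cv2.imwrite('pics/w9b.png',cv2.resize(c,None,fx=3.5,fy=3.5,interpolation=cv2.INTER_CUBIC))
```

```text
9.0167 [542.91347706 399.09248919  30.51136624] [-1.57057614e+00 -6.99481300e-04  7.87512292e-05] [-0.40917691 -0.29707195  6.09719602] 20.698987272538254
```

View pics/w9b.png

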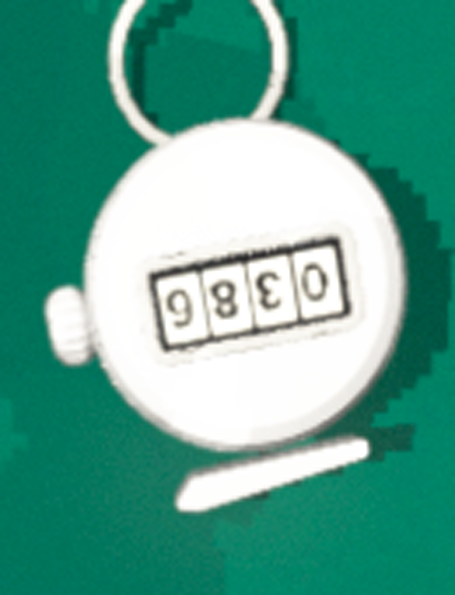

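Run:
```python
from h import *
w=load('w9')
print(plane(w,[(280,81.1)],20))
a=plane(w,[(210+150/3.5,275/3.5),(210+338/3.5,237/3.5),(210+180/3.5,505/3.5),(210+365/3.5,448/3.5)],24)
for i in (0,2):
    d=a[i+1]-a[i];print(np.arctan2(-d[0],d[1]))
```

```text
[[462.10119533 411.23069816  20.        ]]
0.19660432783170423
0.3020198721474681
```

>>> servo_tool(increments=[{"dx": 0, "dy": 0, "dz": 4, "ax": 0, "ay": 0, "az": 0, "claw": 1}, {"dx": 0, "dy": 0, "dz": 8, "ax": 0, "ay": 0, "az": 0, "claw": 1}, {"dx": 0, "dy": 0, "dz": 12, "ax": 0, "ay": 0, "az": 0, "claw": 1}, {"dx": 0, "dy": 0, "dz": 12, "ax": 0, "ay": 0, "az": 0, "claw": 1}, {"dx": -1.1, "dy": -4, "dz": 12, "ax": 0, "ay": 0, "az": 0, "claw": 1}, {"dx": -2.2, "dy": -8, "dz": 12, "ax": 0, "ay": 0, "az": 0, "claw": 1}, {"dx": -3.3, "dy": -12, "dz": 12, "ax": 0, "ay": 0, "az": 0, "claw": 1}, {"dx": -4.4, "dy": -16, "dz": 12, "ax": 0, "ay": 0, "az": 0, "claw": 1}])

```text
clock: 9.68
eef_pos: [497.5, 237.3, 149.4]
tool_rot: [-1.571, 0.0, 0.001]
force: [1.0, -0.7, -1.6]
width: 20.2
```

>>> servo_tool(increments=[{"dx": -1.1, "dy": -4, "dz": 0, "ax": 0, "ay": 0, "az": -0.09, "claw": 1}, {"dx": -2.2, "dy": -8, "dz": 0, "ax": 0, "ay": 0, "az": -0.09, "claw": 1}, {"dx": -3.3, "dy": -12, "dz": 0, "ax": 0, "ay": 0, "az": -0.09, "claw": 1}, {"dx": -4.4, "dy": -16, "dz": 0, "ax": 0, "ay": 0, "az": -0.09, "claw": 1}, {"dx": -5.5, "dy": -20, "dz": 0, "ax": 0, "ay": 0, "az": -0.09, "claw": 1}, {"dx": -6.6, "dy": -24, "dz": 0, "ax": 0, "ay": 0, "az": -0.09, "claw": 1}, {"dx": -7.7, "dy": -28, "dz": 0, "ax": 0, "ay": 0, "az": -0.09, "claw": 1}, {"dx": -8.8, "dy": -32, "dz": 0, "ax": 0, "ay": 0, "az": -0.09, "claw": 1}])

```text
clock: 10.35
eef_pos: [409.7, -82.6, 149.7]
tool_rot: [-1.571, -0.0, -0.089]
force: [1.0, 0.3, -0.7]
width: 20.5
```

>>> servo_tool(increments=[{"dx": -1.1, "dy": -3.5, "dz": 0, "ax": 0, "ay": 0, "az": 0, "claw": 1}, {"dx": -2.3, "dy": -6.7, "dz": 0, "ax": 0, "ay": 0, "az": 0, "claw": 1}, {"dx": -2.3, "dy": -6.7, "dz": 0, "ax": 0, "ay": 0, "az": 0, "claw": 1}, {"dx": -2.3, "dy": -6.7, "dz": 0, "ax": 0, "ay": 0, "az": 0, "claw": 1}, {"dx": -2.3, "dy": -6.7, "dz": -4, "ax": 0, "ay": 0, "az": 0, "claw": 1}, {"dx": -2.3, "dy": -6.7, "dz": -7, "ax": 0, "ay": 0, "az": 0, "claw": 1}, {"dx": -2.3, "dy": -6.7, "dz": -9, "ax": 0, "ay": 0, "az": 0, "claw": 1}, {"dx": -2.3, "dy": -6.7, "dz": -9, "ax": 0, "ay": 0, "az": 0, "claw": 1}])

```text
clock: 11.02
eef_pos: [386.4, -145.6, 57.1]
tool_rot: [-1.569, 0.005, -0.086]
force: [0.5, 0.4, -0.2]
width: 20.2
```

Run:
```python
from h import *
im=snap('wrist','w10'); s=read_state(); print(s['clock'],s['eef_pos'],s['tool_rot'],s['force'],s['width'])
```

```text
11.0667 [ 387.15435567 -145.90853095   58.57896212] [-1.56950278  0.00347257 -0.08602538] [-0.62260918  0.35459828 -0.01938204] 20.04155406293943
```

View pics/w10.png

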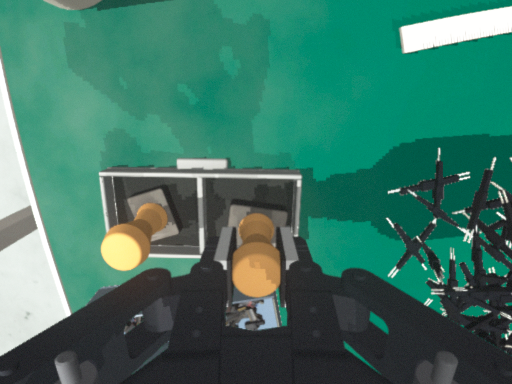

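>>> servo_tool(increments=[{"dx": 0, "dy": -0.3, "dz": -1, "ax": 0, "ay": 0, "az": 0, "claw": 1}, {"dx": 0, "dy": -0.3, "dz": -2, "ax": 0, "ay": 0, "az": 0, "claw": 1}, {"dx": 0, "dy": -0.3, "dz": -2.5, "ax": 0, "ay": 0, "az": 0, "claw": 1}, {"dx": 0, "dy": -0.3, "dz": -2.7, "ax": 0, "ay": 0, "az": 0, "claw": 1}, {"dx": 0, "dy": -0.3, "dz": -2.7, "ax": 0, "ay": 0, "az": 0, "claw": 1}, {"dx": 0, "dy": -0.3, "dz": -2.7, "ax": 0, "ay": 0, "az": 0, "claw": 1}])

```text
clock: 11.57
eef_pos: [388.8, -150.7, 33.9]
tool_rot: [-1.571, -0.002, -0.089]
force: [0.4, -0.5, -1.2]
width: 20.2
```

Run:
```python
from h import *
im=snap('wrist','w11'); s=read_state(); print(s['clock'],s['eef_pos'],s['tool_rot'],s['force'],s['width'])
```

```text
11.6167 [ 388.64260814 -150.79908364   33.81449688] [-1.57099315 -0.00218763 -0.08925574] [ 0.34764075 -0.03930155 -0.39026332] 20.55354518275937
```

View pics/w11.png

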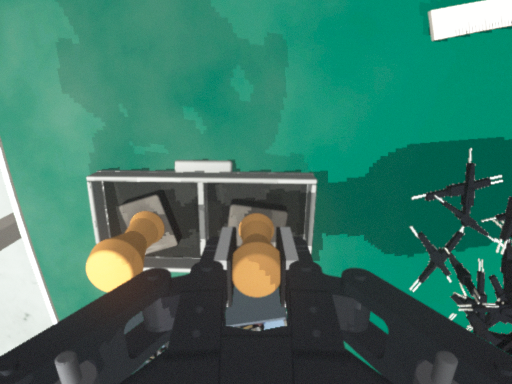

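>>> servo_tool(increments=[{"dx": 0, "dy": 0, "dz": -0.05, "ax": 0, "ay": 0, "az": 0, "claw": 1}, {"dx": 0, "dy": 0, "dz": -0.08, "ax": 0, "ay": 0, "az": 0, "claw": 1}, {"dx": 0, "dy": 0, "dz": -0.08, "ax": 0, "ay": 0, "az": 0, "claw": 1}])

```text
clock: 11.87
eef_pos: [388.6, -151.2, 33.3]
tool_rot: [-1.572, -0.003, -0.09]
force: [-1.2, -0.5, 11.8]
width: 20.4
```

>>> servo_tool(increments=[{"dx": 0, "dy": 0, "dz": 0, "ax": 0, "ay": 0, "az": 0, "claw": 0.1}, {"dx": 0, "dy": 0, "dz": 0, "ax": 0, "ay": 0, "az": 0, "claw": 0.1}, {"dx": 0, "dy": 0, "dz": 0, "ax": 0, "ay": 0, "az": 0, "claw": 0.1}, {"dx": 0, "dy": 0, "dz": 0, "ax": 0, "ay": 0, "az": 0, "claw": 0.1}, {"dx": 0, "dy": 0, "dz": 0, "ax": 0, "ay": 0, "az": 0, "claw": 0.1}])

```text
clock: 12.28
eef_pos: [387.5, -151.0, 32.0]
tool_rot: [-1.571, 0.0, -0.09]
force: [-0.2, 0.7, -0.1]
width: 38.3
```

>>> servo_tool(increments=[{"dx": 0, "dy": 0, "dz": 2, "ax": 0, "ay": 0, "az": 0, "claw": 0.1}, {"dx": 0, "dy": 0, "dz": 5, "ax": 0, "ay": 0, "az": 0, "claw": 0.1}, {"dx": 0, "dy": 0, "dz": 9, "ax": 0, "ay": 0, "az": 0, "claw": 0.1}, {"dx": 0, "dy": 0, "dz": 12, "ax": 0, "ay": 0, "az": 0, "claw": 0.1}, {"dx": 0.4, "dy": 4, "dz": 12, "ax": 0, "ay": 0, "az": 0, "claw": 0.1}, {"dx": 0.8, "dy": 8, "dz": 12, "ax": 0, "ay": 0, "az": 0, "claw": 0.1}, {"dx": 0.8, "dy": 8, "dz": 12, "ax": 0, "ay": 0, "az": 0, "claw": 0.1}])

```text
clock: 12.87
eef_pos: [397.7, -64.3, 153.4]
tool_rot: [-1.566, -0.005, -0.081]
force: [-0.1, 0.1, 0.2]
width: 38.3
```

Run:
```python
from h import *
im=snap('wrist','w12'); s=read_state(); print(s['clock'],s['eef_pos'],s['tool_rot'],s['force'],s['width'])
```

```text
12.9167 [396.4580549  -67.42730585 152.69994897] [-1.56918112 -0.00207182 -0.08244748] [ 0.42957625 -0.16584078  0.13830979] 38.19430665368268
```

View pics/w12.png

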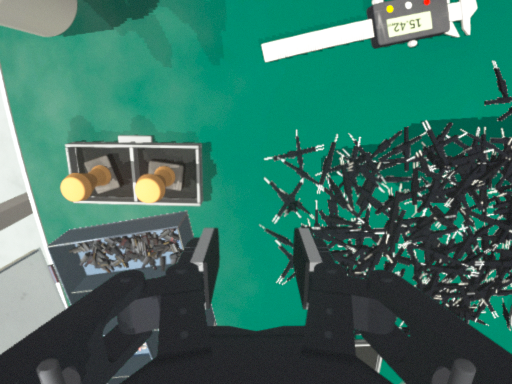

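>>> servo_tool(increments=[{"dx": 0.8, "dy": 4, "dz": 0, "ax": 0, "ay": 0, "az": 0, "claw": 0.1}, {"dx": 1.5, "dy": 8, "dz": 0, "ax": 0, "ay": 0, "az": 0, "claw": 0.1}, {"dx": 1.5, "dy": 12, "dz": 0, "ax": 0, "ay": 0, "az": 0, "claw": 0.1}, {"dx": 1, "dy": 16, "dz": 0, "ax": 0, "ay": 0, "az": 0, "claw": 0.1}, {"dx": 0.2, "dy": 20, "dz": 0, "ax": 0, "ay": 0, "az": 0, "claw": 0.1}, {"dx": -0.8, "dy": 24, "dz": 0, "ax": 0, "ay": 0, "az": 0, "claw": 0.1}, {"dx": -1.8, "dy": 28, "dz": 0, "ax": 0, "ay": 0, "az": 0, "claw": 0.1}, {"dx": -2.8, "dy": 32, "dz": 0, "ax": 0, "ay": 0, "az": 0, "claw": 0.1}])

```text
clock: 13.58
eef_pos: [366.9, 249.8, 151.6]
tool_rot: [-1.572, 0.001, -0.09]
force: [1.5, 0.1, -0.2]
width: 38.6
```

>>> servo_tool(increments=[{"dx": -0.5, "dy": 4.3, "dz": 0, "ax": 0, "ay": 0, "az": 0, "claw": 0.1}, {"dx": -0.5, "dy": 4.3, "dz": -4, "ax": 0, "ay": 0, "az": 0, "claw": 0.1}, {"dx": -0.5, "dy": 4.3, "dz": -8, "ax": 0, "ay": 0, "az": 0, "claw": 0.1}, {"dx": -0.5, "dy": 4.3, "dz": -11, "ax": 0, "ay": 0, "az": 0, "claw": 0.1}, {"dx": -0.5, "dy": 4.3, "dz": -12, "ax": 0, "ay": 0, "az": 0, "claw": 0.1}, {"dx": -0.5, "dy": 4.3, "dz": -12, "ax": 0, "ay": 0, "az": 0, "claw": 0.1}, {"dx": -0.5, "dy": 4.3, "dz": -12, "ax": 0, "ay": 0, "az": 0, "claw": 0.1}])

```text
clock: 14.17
eef_pos: [362.3, 291.3, 31.4]
tool_rot: [-1.573, 0.001, -0.09]
force: [-0.5, -0.2, 0.8]
width: 38.4
```

Run:
```python
from h import *
im=snap('wrist','w13'); s=read_state(); print(s['clock'],s['eef_pos'],s['tool_rot'],s['force'],s['width'],s['qpos'])
```

```text
14.2167 [362.80614279 291.87930876  32.23589258] [-1.57094725e+00 -7.87261290e-06 -8.99055389e-02] [-0.44624109  0.45151584 -0.53571234] 38.7337689853064 [-0.49108699  0.75297509 -0.36458941  2.16164234  0.77276641  0.35693609
 -0.02209287]
```

View pics/w13.png

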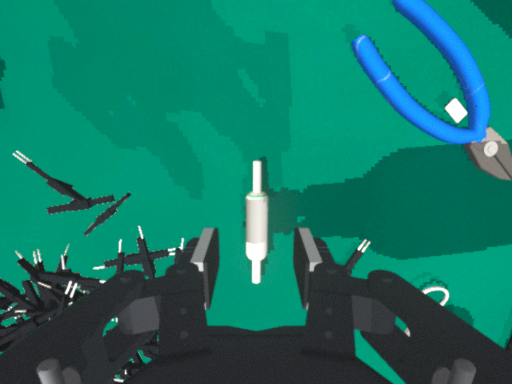

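Run:
```python
from h import *
w=load('w13'); print(proj(w,[(362.3,291.3,32),(362.3,291.3,6.5),(362.3,291.3,51)]), plane(w,[(257,160.5),(257,283)],6.5))
```

```text
[[255.1812749  242.84366731]
 [255.32680949 224.01085783]
 [255.0403391  261.10015171]] [[323.7242592  295.7375303    6.5       ]
 [403.37492958 288.67327009   6.5       ]]
```

>>> servo_tool(increments=[{"dx": 0.1, "dy": 0.05, "dz": -1, "ax": 0, "ay": 0, "az": 0, "claw": 0.4}, {"dx": 0.1, "dy": 0.05, "dz": -2, "ax": 0, "ay": 0, "az": 0, "claw": 0.4}, {"dx": 0.1, "dy": 0.05, "dz": -2.5, "ax": 0, "ay": 0, "az": 0, "claw": 0.4}, {"dx": 0.1, "dy": 0.05, "dz": -2.7, "ax": 0, "ay": 0, "az": 0, "claw": 0.4}, {"dx": 0.1, "dy": 0.05, "dz": -2.7, "ax": 0, "ay": 0, "az": 0, "claw": 0.4}])

```text
clock: 14.63
eef_pos: [363.7, 292.4, 5.0]
tool_rot: [-1.571, -0.0, -0.09]
force: [-0.4, 0.1, -0.5]
width: 25.5
```

>>> servo_tool(increments=[{"dx": 0, "dy": 0, "dz": -0.1, "ax": 0, "ay": 0, "az": 0, "claw": 0.5}, {"dx": 0, "dy": 0, "dz": -0.1, "ax": 0, "ay": 0, "az": 0, "claw": 0.5}])

```text
clock: 14.8
eef_pos: [363.8, 292.6, 4.3]
tool_rot: [-1.57, -0.0, -0.09]
force: [0.5, 0.8, 0.9]
width: 21.1
```

>>> servo_tool(increments=[{"dx": 0, "dy": 0, "dz": -0.1, "ax": 0, "ay": 0, "az": 0, "claw": 0.5}, {"dx": 0, "dy": 0, "dz": -0.1, "ax": 0, "ay": 0, "az": 0, "claw": 0.7}, {"dx": 0, "dy": 0, "dz": -0.1, "ax": 0, "ay": 0, "az": 0, "claw": 1}, {"dx": 0, "dy": 0, "dz": -0.1, "ax": 0, "ay": 0, "az": 0, "claw": 1}, {"dx": 0, "dy": 0, "dz": -0.1, "ax": 0, "ay": 0, "az": 0, "claw": 1}, {"dx": 0, "dy": 0, "dz": -0.1, "ax": 0, "ay": 0, "az": 0, "claw": 1}])

```text
clock: 15.3
eef_pos: [363.7, 292.5, 3.4]
tool_rot: [-1.571, -0.0, -0.09]
force: [-0.4, -0.9, 5.9]
width: 10.6
```

>>> servo_tool(increments=[{"dx": 0, "dy": 0, "dz": 3, "ax": 0, "ay": 0, "az": 0, "claw": 1}, {"dx": 0, "dy": 0, "dz": 7, "ax": 0, "ay": 0, "az": 0, "claw": 1}, {"dx": 0, "dy": 0, "dz": 11, "ax": 0, "ay": 0, "az": 0, "claw": 1}, {"dx": 0.5, "dy": -0.5, "dz": 13, "ax": 0, "ay": 0, "az": 0, "claw": 1}, {"dx": 2.5, "dy": -2.4, "dz": 13, "ax": 0, "ay": 0, "az": -0.12, "claw": 1}, {"dx": 4.5, "dy": -4.3, "dz": 13, "ax": 0, "ay": 0, "az": -0.24, "claw": 1}, {"dx": 6.5, "dy": -6.3, "dz": 13, "ax": 0, "ay": 0, "az": -0.36, "claw": 1}, {"dx": 8.5, "dy": -8.2, "dz": 13, "ax": 0, "ay": 0, "az": -0.48, "claw": 1}])

```text
clock: 15.97
eef_pos: [449.4, 209.1, 133.2]
tool_rot: [-1.571, -0.0, -0.576]
force: [0.2, 1.0, -0.5]
width: 10.6
```

>>> servo_tool(increments=[{"dx": 2.5, "dy": -2.4, "dz": 0, "ax": 0, "ay": 0, "az": -0.12, "claw": 1}, {"dx": 5, "dy": -4.8, "dz": 0, "ax": 0, "ay": 0, "az": -0.24, "claw": 1}, {"dx": 7.5, "dy": -7.3, "dz": 0, "ax": 0, "ay": 0, "az": -0.36, "claw": 1}, {"dx": 10, "dy": -9.7, "dz": 0, "ax": 0, "ay": 0, "az": -0.48, "claw": 1}, {"dx": 12.5, "dy": -12.1, "dz": 0, "ax": 0, "ay": 0, "az": -0.6, "claw": 1}, {"dx": 15, "dy": -14.5, "dz": 0, "ax": 0, "ay": 0, "az": -0.72, "claw": 1}, {"dx": 17.5, "dy": -17, "dz": 0, "ax": 0, "ay": 0, "az": -0.84, "claw": 1}, {"dx": 19.7, "dy": -19.1, "dz": 0, "ax": 0, "ay": 0, "az": -0.96, "claw": 1}])

```text
clock: 16.63
eef_pos: [646.8, 16.8, 132.7]
tool_rot: [-1.571, -0.001, -1.537]
force: [0.4, -0.3, -0.8]
width: 10.6
```

>>> servo_tool(increments=[{"dx": 0, "dy": 0, "dz": 0, "ax": 0, "ay": 0, "az": -0.126, "claw": 1}, {"dx": 0, "dy": 0, "dz": 0, "ax": 0, "ay": 0, "az": -0.126, "claw": 1}, {"dx": 0, "dy": 0, "dz": 0, "ax": 0, "ay": 0, "az": -0.126, "claw": 1}])

```text
clock: 16.88
eef_pos: [644.7, 20.2, 132.5]
tool_rot: [-1.572, 0.0, -1.652]
force: [-0.5, 0.1, -1.0]
width: 10.7
```

Run:
```python
from h import *
im=snap('wrist','w14'); s=read_state(); print(s['clock'],s['eef_pos'],s['tool_rot'],s['force'],s['width'],s['qpos'])
```

```text
16.9333 [644.48198995  20.99009164 132.61803397] [-1.57249634e+00  8.31164837e-04 -1.65074214e+00] [ 0.51376806 -0.34589077 -0.05369953] 10.336521469011457 [ 0.0606061   0.74089971 -0.23069999  1.61655854  0.2130488   0.81044407
 -0.33918059]
```

View pics/w14.png

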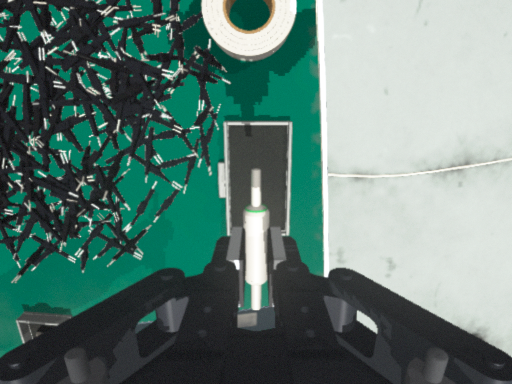

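Run:
```python
from h import *
w=load('w14'); P=plane(w,[(224,122),(292.5,122),(291,237)],9); print(P.round(1))
print('gauge tips', plane(w,[(256,170)],134))
d=P[0]-P[1]; print(np.linalg.norm(d))
e=(P[1]-P[2])/np.linalg.norm(P[1]-P[2]); print('ctr',(P[0]+P[1])/2-e*54, np.arctan2(-e[0],e[1]))
```

```text
[[620.9  76.8   9. ]
 [680.5  72.    9. ]
 [673.7 -37.1   9. ]]
gauge tips [[647.78432873  59.3408197  134.        ]]
59.70708036177001
ctr [647.38322433  20.49259459   9.        ] -0.061453781545089334
```

>>> servo_tool(increments=[{"dx": 0.1, "dy": 0, "dz": -4, "ax": 0, "ay": 0, "az": 0.01, "claw": 1}, {"dx": 0.1, "dy": 0, "dz": -8, "ax": 0, "ay": 0, "az": 0.01, "claw": 1}, {"dx": 0.1, "dy": 0, "dz": -10.5, "ax": 0, "ay": 0, "az": 0.01, "claw": 1}, {"dx": 0.1, "dy": 0, "dz": -11.5, "ax": 0, "ay": 0, "az": 0.01, "claw": 1}, {"dx": 0.1, "dy": 0, "dz": -12.2, "ax": 0, "ay": 0, "az": 0.01, "claw": 1}, {"dx": 0.1, "dy": 0, "dz": -12.5, "ax": 0, "ay": 0, "az": 0.01, "claw": 1}, {"dx": 0.1, "dy": 0, "dz": -12.6, "ax": 0, "ay": 0, "az": 0.01, "claw": 1}, {"dx": 0.1, "dy": 0, "dz": -12.6, "ax": 0, "ay": 0, "az": 0.01, "claw": 1}])

```text
clock: 17.6
eef_pos: [647.7, 19.8, 8.5]
tool_rot: [-1.568, 0.001, -1.645]
force: [0.5, 0.7, 0.7]
width: 10.3
```

Run:
```python
from h import *
im=snap('wrist','w15'); s=read_state(); print(s['clock'],s['eef_pos'],s['tool_rot'],s['force'],s['width'])
```

```text
17.65 [647.77381816  19.70651273   8.63937869] [-1.56808225e+00  5.15369905e-04 -1.64539779e+00] [ 0.38633058 -0.4325282   0.80484378] 10.094447326368183
```

View pics/w15.png

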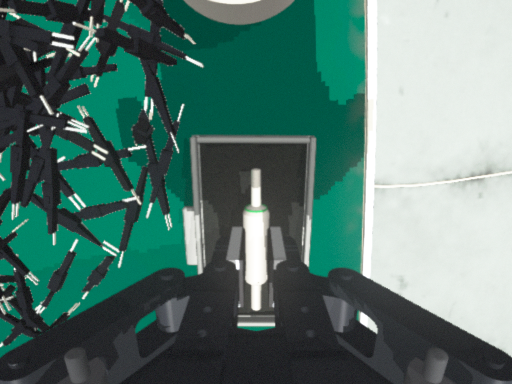

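>>> servo_tool(increments=[{"dx": 0, "dy": 0, "dz": -0.05, "ax": 0, "ay": 0, "az": 0, "claw": 1}, {"dx": 0, "dy": 0, "dz": -0.05, "ax": 0, "ay": 0, "az": 0, "claw": 1}, {"dx": 0, "dy": 0, "dz": -0.05, "ax": 0, "ay": 0, "az": 0, "claw": 1}])

```text
clock: 17.9
eef_pos: [647.0, 19.5, 7.2]
tool_rot: [-1.57, 0.0, -1.646]
force: [-0.1, 0.7, -1.0]
width: 10.6
```

>>> servo_tool(increments=[{"dx": 0, "dy": 0, "dz": -0.1, "ax": 0, "ay": 0, "az": 0, "claw": 1}, {"dx": 0, "dy": 0, "dz": -0.1, "ax": 0, "ay": 0, "az": 0, "claw": 1}, {"dx": 0, "dy": 0, "dz": -0.1, "ax": 0, "ay": 0, "az": 0, "claw": 1}])

```text
clock: 18.15
eef_pos: [647.0, 19.5, 6.4]
tool_rot: [-1.57, 0.0, -1.646]
force: [-1.3, -0.0, 5.6]
width: 10.6
```

Contact at TCP 6.4 mm = 3 mm above the pick height (the tray floor). Release with a small opening, then lift.

>>> servo_tool(increments=[{"dx": 0, "dy": 0, "dz": 0, "ax": 0, "ay": 0, "az": 0, "claw": 0.45}, {"dx": 0, "dy": 0, "dz": 0, "ax": 0, "ay": 0, "az": 0, "claw": 0.45}, {"dx": 0, "dy": 0, "dz": 0, "ax": 0, "ay": 0, "az": 0, "claw": 0.45}, {"dx": 0, "dy": 0, "dz": 0, "ax": 0, "ay": 0, "az": 0, "claw": 0.45}])

```text
clock: 18.48
eef_pos: [646.4, 19.4, 5.3]
tool_rot: [-1.571, -0.0, -1.646]
force: [0.2, 0.2, 0.3]
width: 23.3
```

>>> servo_tool(increments=[{"dx": 0, "dy": 0, "dz": 1, "ax": 0, "ay": 0, "az": 0, "claw": 0.45}, {"dx": 0, "dy": 0, "dz": 4, "ax": 0, "ay": 0, "az": 0, "claw": 0.45}, {"dx": 0, "dy": 0, "dz": 8, "ax": 0, "ay": 0, "az": 0, "claw": 0.45}, {"dx": 0, "dy": 0, "dz": 12, "ax": 0, "ay": 0, "az": 0, "claw": 0.45}, {"dx": 0, "dy": 0, "dz": 14, "ax": 0, "ay": 0, "az": 0, "claw": 0.45}, {"dx": 0, "dy": 0, "dz": 14, "ax": 0, "ay": 0, "az": 0, "claw": -1}])

```text
clock: 18.98
eef_pos: [650.4, 20.0, 152.2]
tool_rot: [-1.56, 0.002, -1.646]
force: [0.2, -0.1, -0.2]
width: 34.4
```

Run:
```python
from h import *
im=snap('wrist','w16'); s=read_state(); print(s['clock'],s['eef_pos'],s['tool_rot'],s['force'],s['width'])
```

```text
19.0333 [648.70368359  19.68386779 149.36367324] [-1.56418217e+00  9.52194970e-04 -1.64595404e+00] [ 0.10075666 -0.23457583 -0.17168838] 41.69434429336816
```

View pics/w16.png

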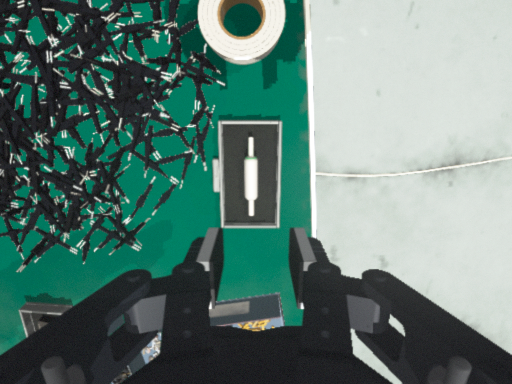

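>>> servo_tool(increments=[{"dx": -1.2, "dy": 2.6, "dz": 0, "ax": 0, "ay": 0, "az": 0.12, "claw": -1}, {"dx": -2.4, "dy": 5.2, "dz": 0, "ax": 0, "ay": 0, "az": 0.24, "claw": -1}, {"dx": -3.6, "dy": 7.8, "dz": 0, "ax": 0, "ay": 0, "az": 0.36, "claw": -1}, {"dx": -4.8, "dy": 10.4, "dz": 0, "ax": 0, "ay": 0, "az": 0.48, "claw": -1}, {"dx": -6, "dy": 13, "dz": 0, "ax": 0, "ay": 0, "az": 0.6, "claw": -1}, {"dx": -7.2, "dy": 15.6, "dz": 0, "ax": 0, "ay": 0, "az": 0.72, "claw": -1}, {"dx": -8.4, "dy": 18.2, "dz": 0, "ax": 0, "ay": 0, "az": 0.84, "claw": -1}, {"dx": -9.6, "dy": 20.8, "dz": 0, "ax": 0, "ay": 0, "az": 0.96, "claw": -1}])

```text
clock: 19.7
eef_pos: [549.0, 228.1, 144.5]
tool_rot: [-1.573, 0.001, -0.68]
force: [0.2, 0.3, -0.2]
width: 85.5
```

>>> servo_tool(increments=[{"dx": -1.2, "dy": 2.6, "dz": 0, "ax": 0, "ay": 0, "az": 0.12, "claw": -1}, {"dx": -2.4, "dy": 5.2, "dz": 0, "ax": 0, "ay": 0, "az": 0.24, "claw": -1}, {"dx": -3.6, "dy": 7.8, "dz": 0, "ax": 0, "ay": 0, "az": 0.36, "claw": -1}, {"dx": -4.8, "dy": 10.4, "dz": 0, "ax": 0, "ay": 0, "az": 0.48, "claw": -1}, {"dx": -6, "dy": 13, "dz": 0, "ax": 0, "ay": 0, "az": 0.6, "claw": -1}, {"dx": -7.2, "dy": 15.6, "dz": 0, "ax": 0, "ay": 0, "az": 0.72, "claw": -1}, {"dx": -8.4, "dy": 17.5, "dz": 0, "ax": 0, "ay": 0, "az": 0.84, "claw": -1}, {"dx": -8.9, "dy": 18.3, "dz": 0, "ax": 0, "ay": 0, "az": 0.896, "claw": -1}])

```text
clock: 20.37
eef_pos: [457.8, 414.0, 144.8]
tool_rot: [-1.568, 0.003, 0.221]
force: [1.1, 0.4, 0.2]
width: 85.5
```

>>> servo_tool(increments=[{"dx": 0, "dy": 0, "dz": 0, "ax": 0, "ay": 0, "az": 0, "claw": -1}, {"dx": 0, "dy": 0, "dz": -4, "ax": 0, "ay": 0, "az": 0, "claw": -1}, {"dx": 0, "dy": 0, "dz": -8, "ax": 0, "ay": 0, "az": 0, "claw": -1}, {"dx": 0, "dy": 0, "dz": -9, "ax": 0, "ay": 0, "az": 0, "claw": -1}, {"dx": 0, "dy": 0, "dz": -9, "ax": 0, "ay": 0, "az": 0, "claw": -1}, {"dx": 0, "dy": 0, "dz": -9, "ax": 0, "ay": 0, "az": 0, "claw": -1}])

```text
clock: 20.87
eef_pos: [461.9, 410.1, 55.7]
tool_rot: [-1.571, 0.001, 0.209]
force: [0.5, -0.3, 0.1]
width: 85.2
```

Run:
```python
from h import *
im=snap('wrist','w17'); s=read_state(); print(s['clock'],s['eef_pos'],s['tool_rot'],s['force'],s['width'],s['qpos'])
p=s['eef_pos'];print(proj(im,[(461.7,410.8,24),(p[0],p[1],24)]))
```

```text
20.9167 [462.3561965  411.08080797  56.93184656] [-1.56952939e+00 -1.37828454e-03  2.09030451e-01] [0.72355887 0.557958   0.28872573] 85.04574295814344 [-0.40727003  0.88503832 -0.61878577  1.72964238  0.70804336  0.76143952
  0.39508061]
[[256.47827805 219.59963677]
 [256.69934276 220.64198956]]
```

View pics/w17.png

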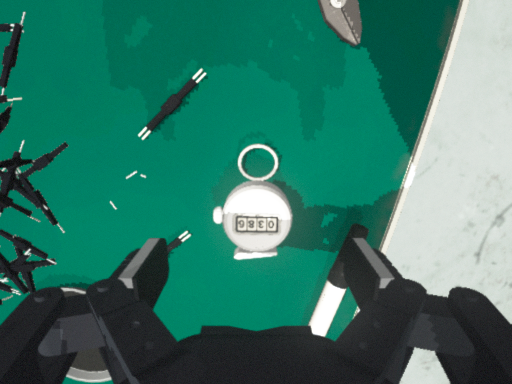

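Run:
```python
from h import *
w=load('w17'); s=read_state();print(plane(w,[(345,226),(368,232),(328,282),(345,300),(185,232),(189,240)],10).round(1))
for z in (0,10): print(z,proj(w,[(461.7-.208*d+.978*e,410.8+.978*d+.208*e,z) for d in (28,45) for e in (-11,11)]).round(0).tolist())
```

```text
[[459.4 472.3  10. ]
 [460.5 489.5  10. ]
 [504.3 473.1  10. ]
 [516.9 490.2  10. ]
 [486.4 365.9  10. ]
 [491.8 369.5  10. ]]
0 [[297.0, 192.0], [296.0, 221.0], [321.0, 192.0], [319.0, 221.0]]
10 [[299.0, 196.0], [298.0, 227.0], [324.0, 196.0], [322.0, 227.0]]
```

>>> servo_tool(increments=[{"dx": 0, "dy": 0, "dz": 0, "ax": 0, "ay": 0, "az": 0, "claw": -0.6}, {"dx": 0, "dy": 0, "dz": 0, "ax": 0, "ay": 0, "az": 0, "claw": -0.6}, {"dx": 0, "dy": 0, "dz": -2, "ax": 0, "ay": 0, "az": 0, "claw": -0.6}, {"dx": 0, "dy": 0, "dz": -4, "ax": 0, "ay": 0, "az": 0, "claw": -0.6}, {"dx": 0, "dy": 0, "dz": -4.8, "ax": 0, "ay": 0, "az": 0, "claw": -0.6}, {"dx": 0, "dy": 0, "dz": -5.2, "ax": 0, "ay": 0, "az": 0, "claw": -0.6}, {"dx": 0, "dy": 0, "dz": -5.3, "ax": 0, "ay": 0, "az": 0, "claw": -0.6}, {"dx": 0, "dy": 0, "dz": -5.3, "ax": 0, "ay": 0, "az": 0, "claw": -0.6}])

```text
clock: 21.58
eef_pos: [461.8, 411.0, 3.3]
tool_rot: [-1.57, -0.001, 0.21]
force: [-1.0, -0.0, 0.4]
width: 68.4
```

>>> servo_tool(increments=[{"dx": 0, "dy": 0, "dz": 0, "ax": 0, "ay": 0, "az": 0, "claw": -0.3}, {"dx": 0, "dy": 0, "dz": 0, "ax": 0, "ay": 0, "az": 0, "claw": 0}, {"dx": 0, "dy": 0, "dz": 0, "ax": 0, "ay": 0, "az": 0, "claw": 1}, {"dx": 0, "dy": 0, "dz": 0, "ax": 0, "ay": 0, "az": 0, "claw": 1}, {"dx": 0, "dy": 0, "dz": 0, "ax": 0, "ay": 0, "az": 0, "claw": 1}, {"dx": 0, "dy": 0, "dz": 0, "ax": 0, "ay": 0, "az": 0, "claw": 1}])

```text
clock: 22.08
eef_pos: [462.1, 411.3, 3.9]
tool_rot: [-1.57, -0.002, 0.21]
force: [1.2, -0.5, 5.9]
width: 43.1
```

Run:
```python
from h import *
im=snap('wrist','w18'); s=read_state(); print(s['clock'],s['eef_pos'],s['tool_rot'],s['force'],s['width'])
```

```text
22.1333 [462.11056775 411.26714817   3.91401141] [-1.56966665 -0.00175723  0.21010882] [-1.03247721 -0.13963831  5.01144823] 43.0379330747467
```

View pics/w18.png

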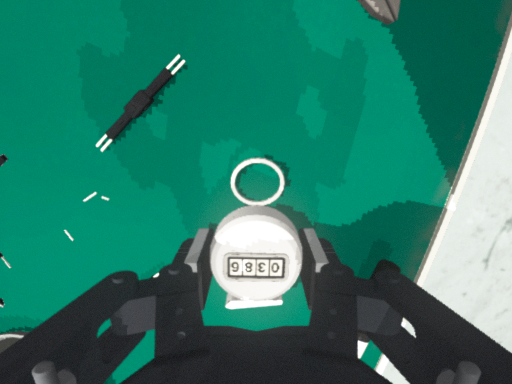

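>>> servo_tool(increments=[{"dx": 0, "dy": 0, "dz": 3, "ax": 0, "ay": 0, "az": 0, "claw": 1}, {"dx": 0, "dy": 0, "dz": 7, "ax": 0, "ay": 0, "az": 0, "claw": 1}, {"dx": 0, "dy": 0, "dz": 10, "ax": 0, "ay": 0, "az": 0, "claw": 1}, {"dx": 2, "dy": -1.8, "dz": 11, "ax": 0, "ay": 0, "az": 0, "claw": 1}, {"dx": 5, "dy": -4.4, "dz": 11, "ax": 0, "ay": 0, "az": 0, "claw": 1}, {"dx": 8, "dy": -7, "dz": 11, "ax": 0, "ay": 0, "az": 0, "claw": 1}, {"dx": 11, "dy": -9.7, "dz": 11, "ax": 0, "ay": 0, "az": 0, "claw": 1}, {"dx": 13.8, "dy": -12.1, "dz": 11, "ax": 0, "ay": 0, "az": 0, "claw": 1}])

```text
clock: 22.8
eef_pos: [601.5, 287.0, 113.0]
tool_rot: [-1.572, -0.001, 0.209]
force: [0.6, 0.6, -0.9]
width: 42.9
```

>>> servo_tool(increments=[{"dx": 0, "dy": 0, "dz": 0, "ax": 0, "ay": 0, "az": 0, "claw": 1}, {"dx": 0, "dy": 0, "dz": -2, "ax": 0, "ay": 0, "az": 0, "claw": 1}, {"dx": 0, "dy": 0, "dz": -5, "ax": 0, "ay": 0, "az": 0, "claw": 1}, {"dx": 0, "dy": 0, "dz": -5, "ax": 0, "ay": 0, "az": 0, "claw": 1}, {"dx": 0, "dy": 0, "dz": -5, "ax": 0, "ay": 0, "az": 0, "claw": 1}])

```text
clock: 23.22
eef_pos: [598.2, 288.8, 61.4]
tool_rot: [-1.572, 0.004, 0.211]
force: [0.2, 0.4, -0.4]
width: 43.2
```

Run:
```python
from h import *
im=snap('wrist','w19'); s=read_state(); print(s['clock'],s['eef_pos'],s['tool_rot'],s['force'],s['width'])
th=np.linspace(0,6.28,80)
c=im['color'][:,:,::-1].copy()
for p in proj(im,np.c_[600+49*np.cos(th),289+49*np.sin(th),9+0*th]): cv2.circle(c,tuple(int(v) for v in p),1,(0,0,255),-1)
cv2.imwrite('pics/w19o.png',c)
```

```text
23.2667 [599.26075803 289.90010423  62.96627444] [-1.57051827e+00  4.89607652e-04  2.10669975e-01] [-0.38837674  0.15190463 -0.80622285] 43.096111190787084
```

View pics/w19o.png

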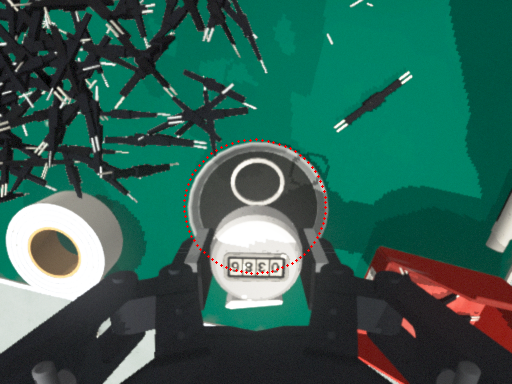

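>>> servo_tool(increments=[{"dx": 0, "dy": 0, "dz": -2, "ax": 0, "ay": 0, "az": 0, "claw": 1}, {"dx": 0, "dy": 0, "dz": -4, "ax": 0, "ay": 0, "az": 0, "claw": 1}, {"dx": 0, "dy": 0, "dz": -5, "ax": 0, "ay": 0, "az": 0, "claw": 1}, {"dx": 0, "dy": 0, "dz": -5.5, "ax": 0, "ay": 0, "az": 0, "claw": 1}, {"dx": 0, "dy": 0, "dz": -5.6, "ax": 0, "ay": 0, "az": 0, "claw": 1}, {"dx": 0, "dy": 0, "dz": -5.65, "ax": 0, "ay": 0, "az": 0, "claw": 1}, {"dx": 0, "dy": 0, "dz": -5.7, "ax": 0, "ay": 0, "az": 0, "claw": 1}, {"dx": 0, "dy": 0, "dz": -5.7, "ax": 0, "ay": 0, "az": 0, "claw": 1}])

```text
clock: 23.93
eef_pos: [600.2, 290.2, 6.9]
tool_rot: [-1.57, -0.002, 0.21]
force: [0.2, -0.5, 3.8]
width: 43.1
```

>>> servo_tool(increments=[{"dx": 0, "dy": 0, "dz": -0.05, "ax": 0, "ay": 0, "az": 0, "claw": 1}, {"dx": 0, "dy": 0, "dz": -0.05, "ax": 0, "ay": 0, "az": 0, "claw": 1}, {"dx": 0, "dy": 0, "dz": -0.05, "ax": 0, "ay": 0, "az": 0, "claw": 1}])

```text
clock: 24.18
eef_pos: [600.2, 290.2, 6.9]
tool_rot: [-1.57, -0.002, 0.21]
force: [-1.3, -0.9, 6.4]
width: 43.0
```

>>> servo_tool(increments=[{"dx": 0, "dy": 0, "dz": 0, "ax": 0, "ay": 0, "az": 0, "claw": -0.2}, {"dx": 0, "dy": 0, "dz": 0, "ax": 0, "ay": 0, "az": 0, "claw": -0.2}, {"dx": 0, "dy": 0, "dz": 0, "ax": 0, "ay": 0, "az": 0, "claw": -0.2}, {"dx": 0, "dy": 0, "dz": 0, "ax": 0, "ay": 0, "az": 0, "claw": -0.2}])

```text
clock: 24.52
eef_pos: [599.6, 289.3, 4.9]
tool_rot: [-1.571, 0.0, 0.21]
force: [0.3, -0.1, 0.4]
width: 51.0
```

>>> servo_tool(increments=[{"dx": 0, "dy": 0, "dz": 1, "ax": 0, "ay": 0, "az": 0, "claw": -0.2}, {"dx": 0, "dy": 0, "dz": 3, "ax": 0, "ay": 0, "az": 0, "claw": -0.2}, {"dx": 0, "dy": 0, "dz": 7, "ax": 0, "ay": 0, "az": 0, "claw": -0.2}, {"dx": 0, "dy": 0, "dz": 11, "ax": 0, "ay": 0, "az": 0, "claw": -0.2}, {"dx": 0, "dy": 0, "dz": 15, "ax": 0, "ay": 0, "az": 0, "claw": -0.2}, {"dx": 0, "dy": 0, "dz": 18, "ax": 0, "ay": 0, "az": 0, "claw": -0.2}, {"dx": 0, "dy": 0, "dz": 18, "ax": 0, "ay": 0, "az": 0, "claw": -0.2}, {"dx": 0, "dy": 0, "dz": 18, "ax": 0, "ay": 0, "az": 0, "claw": -0.2}])

```text
clock: 25.18
eef_pos: [600.5, 290.4, 188.1]
tool_rot: [-1.57, -0.005, 0.21]
force: [-0.7, 0.1, -0.4]
width: 50.9
```

Run:
```python
from h import *
im=snap('wrist','w20'); t=snap('top','t20'); s20=snap('scene','s20'); s=read_state(); print(s['clock'],s['eef_pos'],s['tool_rot'],s['force'],s['width'])
c=im['color'][:,:,::-1].copy()
th=np.linspace(0,6.28,80)
for p in proj(im,np.c_[600+49*np.cos(th),289+49*np.sin(th),9+0*th]): cv2.circle(c,tuple(int(v) for v in p),0,(0,0,255),-1)
cv2.imwrite('pics/w20o.png',np.hstack([cv2.resize(c[90:290,120:390],(540,400)),cv2.resize(s20['color'][250:330,310:395,::-1],(260,245)).copy() if 0 else np.vstack([cv2.resize(s20['color'][245:330,310:395,::-1],(200,200)),cv2.resize(s20['color'][150:200,300:365,::-1],(200,200))])]))
```

```text
25.3333 [598.9037755  288.63312558 183.81247677] [-1.57195514  0.0022424   0.21022585] [ 0.33438087 -0.04172547 -0.40452751] 51.237234308026615
```

View pics/w20o.png

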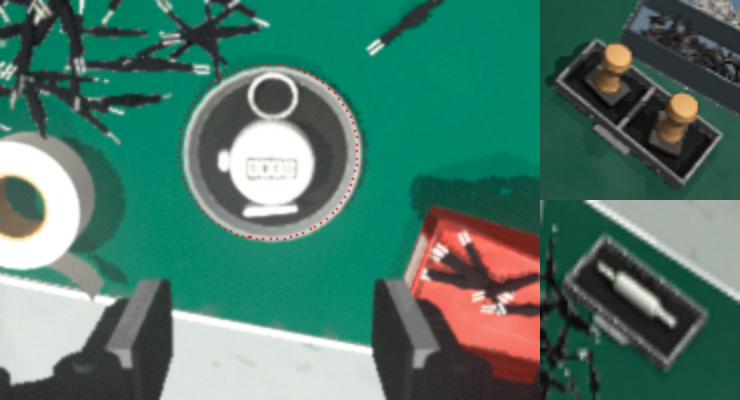

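View pics/t20.png

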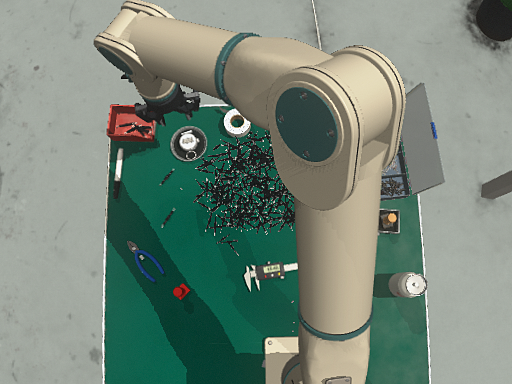

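Run:
```python
from h import *
def blob(im,box,cond):
    h=cv2.cvtColor(im['color'],cv2.COLOR_RGB2HSV);return max(blobs(cond(h).astype(np.uint8),box,30),key=lambda b:b[0])[1]
w=load('w12');R=lambda y:np.array([[np.cos(y),np.sin(y)],[-np.sin(y),np.cos(y)]])
top=lambda h:(h[...,0]>8)&(h[...,0]<26)&(h[...,1]>70)&(h[...,2]>225)
for box in [(58,160,98,205),(130,160,170,205)]:
    p=blob(w,box,top);X=plane(w,[p],66)[0];print('stamp',p,X,R(-.095)@(X[:2]-[385,-181.5]))
pale=lambda h:(h[...,1]<60)&(h[...,2]>140)
w=load('w16');p=blob(w,(235,130,268,220),pale);X=plane(w,[p],9.5)[0];print('gauge',p,X,R(-.075)@(X[:2]-[647,20]))
w=load('w20');p=(120+272/2,90+163/2);X=plane(w,[p],27)[0];print('counter',X, X[:2]-[600,289])
```

```text
stamp [ 76.42 187.03] [ 380.38432377 -209.41554215   66.        ] [ -1.94687436 -28.22749795]
stamp [151.26 187.67] [ 386.15223846 -146.86020956   66.        ] [-2.13878955 34.59289399]
gauge [250.73 182.39] [646.3106475   15.42983735   9.5       ] [-0.34497366 -4.60896807]
counter [599.66965499 291.08021259  27.        ] [-0.33034501  2.08021259]
```

All within tolerance; the tool is clear. Handing in.

```bash
python3 -c "
from cell import *
print(finish_job())"
```

```text
the job is handed in; nothing more can be done
None
```

All four things are put away and let go, and I handed the job in at about 25 s of the 106 s allowed. The hand-in gave no verdict.

- **Stamps:** one stands upright in each cell, at (x −2, y −28) mm and (x −2, y +35) mm in the tray frame. The limits are x within ±20 mm and 12 to 56 mm from the middle wall.
- **Gauge:** it lies flat in the oblong tray, about 0.3 mm off the middle across and 5 mm along. The limits are 26 mm and 22 mm.
- **Counter:** it lies flat in the dish, about 2 mm from the middle. The limit is 22 mm.
- **Resting on the floor:** for each placing I felt contact with the floor before letting go, at a height that fits the 3 mm tray and dish floors. The largest force I read then was about 12 N. At the end the arm was about 180 mm up and clear of everything.

I did not touch the red look-alike stamp.

**Readings that disagreed:**
- The finger opening read 2 to 3 mm under the true sizes on every grip: 20.7 for 24 mm, 10.6 for 13 mm and 43 for 45 mm. The pictures showed good grips, so I put this down to the pads giving.
- A small knob shows on the counter's −y side, where nothing was said to stick out. It did not get in the way of the grip.
- In the final top view the arm hid the gauge tray and part of the stamp tray. My last check of those two therefore comes from the scene and wrist pictures.

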